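# Clip the sample tubes onto the sloping rail by size

### The job

Move the three capped sample tubes from the tray to the sloping stand and click each one fully home in both of its spring clips, one tube per pair of clips and roughly centred on it, ordered by length: the shortest next to the tall round post, the longest at the other end (caps may point up or down the slope). The deck under the clips floats on springs and must never be pushed down onto its stops, so press by feel, best one end at a time; leave the bottles and the beaker where they stand.

Things in the scene. Friction and masses are not known exactly. Their poses are not given: they have to be found in the camera images.
- deck (a joint): how far (m) the sloping deck, with rail bars and clips, is pushed down square to itself on its springs: 0 at rest, 0.007 on its stops. It gives 1 mm per 4 N (after the first 2 N), so it meets the stops at 30 N. Slope 20 degrees, rising away from the robot
- mid (a point): middle station, on the deck. x: up the slope; y: level, along the row of 3 stations; z: square out of the deck. The point lies level with the tops of two metal bars, midway between them; they run along y at x = -30 and +30 mm, 14 mm wide, 250 long, 24 high over the deck plate, with an open gap of 46 mm between them for the fingers
- left (a point): end station at y = +70 mm from mid, same axes. Each station has 2 steel spring clips, one on each bar, 10 mm long in x: 2 springy jaws, lips 15 mm apart 19 mm above the bar, mouth flaring to 27 mm above it, outsides 16 mm from its middle. A tube goes in along -z: axis about 28 mm over the bars when it meets the lips, 11 mm when home on the bar
- right (a point): end station at y = -70 mm from mid, same axes. Pushing a tube past the lips takes about 16 N for one clip (15 to 20), about 32 N for both at once; once its axis is under about 18 mm over the bars the lips pull it in with a snap. Fully home, it lies along x on both bars, held lightly by both clips
- post: tall round steel post, 100 mm high with a thick round head 26 mm in diameter, fixed upright on the stand's base at one end of the row, 140 mm from the middle of the row (either the +y or the -y end of the row). Origin: centre of its foot, 8 mm above the bench. It marks the shortest tube's end
- stub: low steel block, 30 x 24 x 20 mm, on the stand's base at the end of the row away from the post. Origin: centre of its underside
- tray: fixed grey tray, 110 x 210 mm. Origin: centre of its underside on the bench; z up. Two bars along y at x = -30 and +30 mm (12 mm wide, tops 22 mm above the bench, 48 mm clear between) carry the tubes, lying along its x in three places at y = -70, 0, +70 mm between lugs 8 mm high; a tube's axis is then 33 mm above the bench. Floor plate 6 mm thick
- tube_short: capped sample tube, stiff frosted plastic, 115 mm long, about 50 g, lying in one of the tray's places. Origin: on its axis at mid length, 57.5 mm from either end; x runs along it towards the cap (it may be rolled about x). 22 mm in diameter, round bottom at -x; the last 16 mm at +x are a ribbed white screw cap 26 mm in diameter
- tube_mid: capped sample tube, stiff frosted plastic, 150 mm long, about 50 g, lying in one of the tray's places. Origin: on its axis at mid length, 75 mm from either end; x runs along it towards the cap (it may be rolled about x). 22 mm in diameter, round bottom at -x; the last 16 mm at +x are a ribbed white screw cap 26 mm in diameter
- tube_long: capped sample tube, stiff frosted plastic, 185 mm long, about 50 g, lying in one of the tray's places. Origin: on its axis at mid length, 92.5 mm from either end; x runs along it towards the cap (it may be rolled about x). 22 mm in diameter, round bottom at -x; the last 16 mm at +x are a ribbed white screw cap 26 mm in diameter
- bottle_a: bystander: amber dropper bottle with white bulb, 42 mm in diameter, 109 mm tall, standing. Origin: centre of its underside
- bottle_b: bystander: a second such dropper bottle
- beaker: bystander: white beaker, 72 mm in diameter, 85 mm tall, standing. Origin: centre of its underside
Mind the look-alikes: they are no part of the job. What is shaped like the tube_mid but green is not meant. Leave any yellow look-alike of the tube_long alone.

How it is judged (in metres and radians):
At the end, for the whole second after the job is handed in: Each tube released and at rest, axis 7-14 mm over the rail bars (home 11), within 0.06 rad of the row's x axis, within 18 mm of its station along x and 5 mm across; shortest next to the tall post, middle-sized in the middle, longest at the other end (x of tube_short in the frame of mid between -0.018 and 0.018 m and z of tube_short in the frame of mid between 0.007 and 0.014 m and angle between the x axis of each of tube_short, tube_mid, tube_long and the x axis of mid, either way round below 0.06 rad and linear speed of each of tube_short, tube_mid, tube_long below 0.01 m/s and x of tube_mid in the frame of mid between -0.018 and 0.018 m and z of tube_mid in the frame of mid between 0.007 and 0.014 m and x of tube_long in the frame of mid between -0.018 and 0.018 m and z of tube_long in the frame of mid between 0.007 and 0.014 m and y of tube_mid in the frame of mid between -0.005 and 0.005 m and ((y of post in the frame of mid above 0 m and y of tube_short in the frame of mid between 0.065 and 0.075 m and y of tube_long in the frame of mid between -0.075 and -0.065 m) or (y of post in the frame of mid below 0 m and y of tube_short in the frame of mid between -0.075 and -0.065 m and y of tube_long in the frame of mid between 0.065 and 0.075 m))); the robot touches nothing.
It fails at once if a bottle or the beaker is moved by more than 25 mm or tipped over (distance of any of bottle_a, bottle_b, beaker from where it was at the start of the episode above 0.025 m or angle between any of bottle_a, bottle_b, beaker's own z axis and vertical above 0.3 rad).
It fails at once if the sprung deck is pushed down by more than 6.5 mm (onto its stops) (value of joint deck above 0.0065 m).
It also fails if it takes over 72 s, if anything falls off the work surface, if the arm or the gripper's body presses on something with over 40 N, if the wrist force passes 120 N, or if a joint passes its speed limit or range.

### The arm

A 7-joint arm with a two-finger parallel gripper is mounted at the origin on the work surface. World frame = base frame: x ahead of the robot, y to its left, z up, the work surface at z = 0. Lengths are in m, angles in degrees, forces in N, time in s.
With the tool pointing down it reaches from about 0.4 to 0.85 m from the base axis. Payload 6.9 kg.
Tool frame: the origin (TCP) lies midway between the tips of the shut fingers; the grasp point (between the pads) lies ctrl.tcp_to_grasp behind it (ctrl.tcp_to_grasp is the distance from the TCP to the grasp point, in m); z points along the fingers, y is the line along which they close (so a half turn about z gives the same grasp; the last joint's range is limited). The gripper opens to 85 mm and grips with 20 to 120 N. Pads are 22 mm wide; open, the fingers measure 114 mm over their backs; the gripper's body (76 mm by 85 mm) begins 54 mm behind the grasp point. The pads swing forward as they close: fully open they stand 13 mm farther back than shut.
Start: joints at [80.988, 29.078, -13.613, 85.955, 7.202, 65.827, -8.869], TCP at [0.162, -0.604, 0.199] pointing down, gripper open.
Joint ranges: [-176.47, 176.47], [-13.61, 117.27], [-81.72, 77.17], [0.22, 143.17], [-87.28, 267.28], [10, 112.55], [-165.47, 165.47]. Speed limits (degrees/s): [136.94, 136.94, 180, 180, 180, 180, 180].

### API

Orientations are given as [roll, pitch, yaw] about the fixed x, y, z axes, in that order (R = Rz(yaw) Ry(pitch) Rx(roll)).
In Python, from cell import ctrl gives the robot as it stands. The module is installed in compiled form; this text tells all that it offers.
- The arm moves only by the tool carry_out, never from a script. Its arguments are lists of equal length, an entry for each row: "delta_pos": the shift along the world's x, y, z in units of 0.5 m (1.0 is 0.5 m), a list of three; "twist": the turn, a rotation vector about the world's x, y, z in units of pi rad (1.0 is pi rad), a list of three; "jaw": the closure, from 0 (fully open) to 1 (shut). In form: {"delta_pos": [[dx, dy, dz], ...], "twist": [[wx, wy, wz], ...], "jaw": [jaw, ...]}. A call has exactly 8 rows; each row is the pose to reach, as a shift and turn from the pose commanded when the call began, turning the shorter way round; what a row does not reach only later rows make up. A row lasts 1/12 s, in which the tool goes at most 41.7 mm and 7.16 degrees, less where a joint would pass 70% of its speed; a pose out of reach is approached as far as the arm can. A call with a number of a shift or a turn outside -1 to 1 is refused whole. A call with a gripper value outside its range is refused whole. The fingers move at their own pace and stop on an object; the grip force is fixed at half the most. Time passes only in rows, so rows that repeat a pose let the fingers close, or fill a call up. It gives the time, the measured TCP pose, the force, the opening and the grip force at its end, in the units of the state.
- ctrl.read_state(): the state, without advancing time (a new reading comes with each control period).
- ctrl.read_camera(name): name is "scene" or "top"; returns (picture, depth): 420x560x3 uint8, red, green, blue; 420x560 float32, m along the optical axis (not along the pixel's ray), 0 where there is no reading.
- ctrl.camera_info(name): a dict with "K" (3x3 intrinsics, pixels), "D" ([k1, k2, p1, p2, k3] as OpenCV has them; the pictures are not rectified), "world_from_camera" (4x4, takes a point from camera to world coordinates). Camera axes: x right, y up, looking along -z (the intrinsics and any distortion apply to the point x, -y, -z); pixel columns grow to the right and rows downward; lengths in m; the calibration is good to about 2 mm. A picture is of the moment at which its call begins. camera_info takes no time and is no camera call.
- ctrl.close_job(): hands the job in; it is judged then, once.
The state is a dict: "clock": time; "joint_positions": joint angles; "qvel": joint speeds; "tau": joint torques, N m; "eef_pos": TCP position; "orientation": TCP orientation; "force": force on the tool from outside, world axes, zero at the start; "wrist_torque": the same for the moment, N m; "gripper_width": finger opening in m; "gripper_force": force on a finger pad.
Only numpy, scipy, OpenCV 4.12 (cv2) and the standard library are available. Lean on these libraries where they do the work, as an engineer would, in place of code of your own. Each camera call takes 0.05 s, during which the arm holds its last target. There are 200 camera calls.

## Working session

There is one attempt and no reset: what is moved stays moved. The work goes in short steps, Python scripts to look and compute and a tool call to move; the robot and the scene stay as the last step left them, time stands still between calls to the robot, and variables do not carry over. Pictures are saved under pics/ and viewed, at most 10 in all, crops included, and the job is handed in when it is done.

Besides the shell and the picture viewer there is one more tool, called by a JSON object that holds its "method" and its "body", one argument or row to a line. carry_out: Moves the arm, as the interface text tells. Its arguments: {"type":"object","properties":{"delta_pos":{"type":"array","items":{"type":"array","items":{"type":"number"}}},"twist":{"type":"array","items":{"type":"array","items":{"type":"number"}}},"jaw":{"type":"array","items":{"type":"number"}}},"required":["delta_pos","twist","jaw"]}

```bash
mkdir -p pics
cat > h.py <<'E'
import numpy as np, cv2
from cell import ctrl
from scipy.spatial.transform import Rotation as R
def cloud(name):
    im,d=ctrl.read_camera(name); c=ctrl.camera_info(name)
    K=np.array(c["K"]);D=np.array(c["D"]);T=np.array(c["world_from_camera"])
    h,w=d.shape; u,v=np.meshgrid(np.arange(w),np.arange(h))
    p=cv2.undistortPoints(np.stack([u,v],-1).reshape(-1,1,2).astype(float),K,D).reshape(h,w,2)
    P=np.stack([p[...,0]*d,-p[...,1]*d,-d,np.ones_like(d)],-1)@T.T
    P=P[...,:3]; P[d==0]=np.nan
    return im,P
def st():
    s=ctrl.read_state()
    for k in ["clock","eef_pos","orientation","force","wrist_torque","gripper_width","gripper_force"]: print(k,np.round(s[k],4))
E
python3 - <<'E'
from h import *
st(); print(ctrl.tcp_to_grasp)
for n in ["scene","top"]:
    im,P=cloud(n); np.savez("%s0.npz"%n,im=im,P=P)
    cv2.imwrite("pics/%s0.png"%n,cv2.resize(im[...,::-1],(800,600)))
    print(n,np.round(ctrl.camera_info(n)["world_from_camera"],2).tolist())
E
```

```text
clock 0.0
eef_pos [ 0.1622 -0.603   0.1983]
orientation [-1.799003e+02  1.500000e-03  1.505880e+01]
force [-0.2106  0.3736  0.0481]
wrist_torque [-0.0154 -0.0354 -0.0097]
gripper_width 0.0856
gripper_force 0.0
0.0187
scene [[-0.44, -0.71, 0.55, 1.07], [0.9, -0.35, 0.27, 0.2], [-0.0, 0.61, 0.79, 0.8], [0.0, 0.0, 0.0, 1.0]]
top [[0.0, 0.98, -0.21, 0.37], [-1.0, 0.0, -0.01, -0.06], [-0.01, 0.21, 0.98, 1.04], [0.0, 0.0, 0.0, 1.0]]
```

View pics/top0.png

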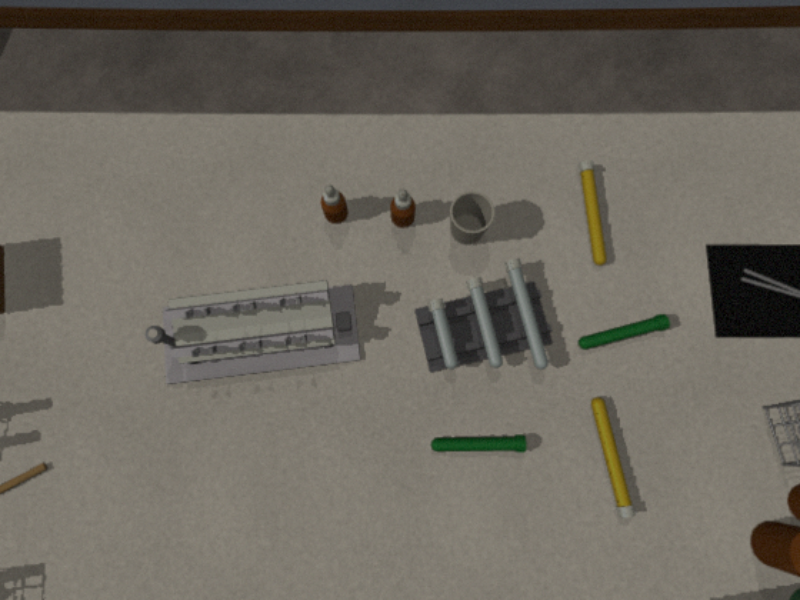

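View pics/scene0.png

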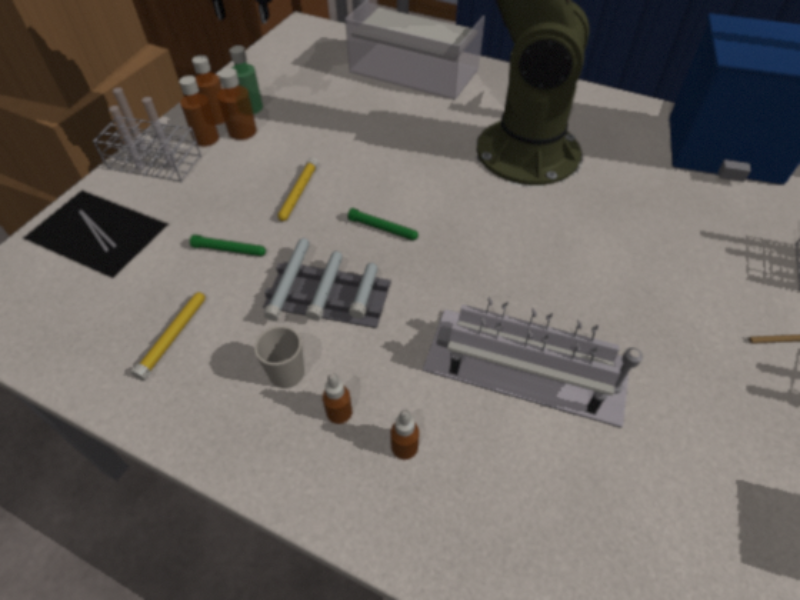

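Post is at the left of the top picture (about 155,333), stand at (260,330), stub at (343,322). The tray holds three frosted tubes: short (445,335), mid (485,323) and long (527,315). The green and yellow ones outside the tray are the look-alikes.

Run:
```python
from h import *
a=np.load("top0.npz");im=a["im"];P=a["P"]
c1=cv2.resize(im[190:272,105:255,::-1],None,fx=5.3,fy=5.3,interpolation=cv2.INTER_CUBIC)
cv2.imwrite("pics/c1.png",c1)
c2=cv2.resize(im[175:265,285:395,::-1],None,fx=6,fy=6,interpolation=cv2.INTER_CUBIC);cv2.imwrite("pics/c2.png",c2)
for n in ["top","scene"]:
    a=np.load(n+"0.npz");P=a["P"]
    print(n,"bench",np.nanmedian(P[...,2][(abs(P[...,0]-.35)<.05)&(abs(P[...,1])<.2)]))
    # tubes: high pixels near tray
    z=np.nan_to_num(P[...,2])
    m=((z>.032)&(z<.06)&(P[...,0]<.72)&(P[...,0]>.4)&(P[...,1]<0.0)&(P[...,1]>-.35)).astype(np.uint8)
    k,l,s,c=cv2.connectedComponentsWithStats(m)
    for i in range(1,k):
        if s[i,4]<60: continue
        q=P[l==i]; xy=q[:,:2]; mu=xy.mean(0); d=np.linalg.svd(xy-mu,full_matrices=False)[2][0]; d*=np.sign(d[0])
        t=(xy-mu)@d; w=(xy-mu)@[-d[1],d[0]]
        print(s[i],c[i].round(),"mid",(mu+d*(np.percentile(t,1)+np.percentile(t,99))/2).round(4),"yaw",np.degrees(np.arctan2(d[1],d[0])).round(1),"len",np.ptp(t).round(3),"w",np.ptp(w).round(3),"zmax",np.percentile(q[:,2],95).round(4), "w,z by bins",[(np.ptp(w[(t>=x)&(t<x+.016)]).round(3),np.percentile(q[(t>=x)&(t<x+.016),2],90).round(3)) for x in (t.min(),t.max()-.016)])
```

```text
top bench 0.0006288550720996433
[316 158  24  11  66] [325. 165.] mid [ 0.6999 -0.1688] yaw 77.3 len 0.055 w 0.017 zmax 0.0593 w,z by bins [(np.float64(0.013), np.float64(0.056)), (np.float64(0.012), np.float64(0.057))]
[353 181  30  78 768] [368. 219.] mid [ 0.571  -0.2636] yaw 13.4 len 0.184 w 0.028 zmax 0.0466 w,z by bins [(np.float64(0.019), np.float64(0.044)), (np.float64(0.025), np.float64(0.047))]
[326 194  26  64 626] [339. 225.] mid [ 0.5565 -0.1959] yaw 13.6 len 0.149 w 0.029 zmax 0.0469 w,z by bins [(np.float64(0.022), np.float64(0.046)), (np.float64(0.027), np.float64(0.047))]
[300 209  21  50 479] [310. 233.] mid [ 0.5371 -0.1293] yaw 13.6 len 0.115 w 0.027 zmax 0.0468 w,z by bins [(np.float64(0.022), np.float64(0.044)), (np.float64(0.027), np.float64(0.048))]
scene bench 0.0007131116104075463
[184 166  33  57 526] [200. 195.] mid [ 0.5759 -0.2613] yaw 13.4 len 0.182 w 0.029 zmax 0.046 w,z by bins [(np.float64(0.02), np.float64(0.044)), (np.float64(0.026), np.float64(0.047))]
[214 176  26  47 432] [227. 200.] mid [ 0.5611 -0.1935] yaw 13.3 len 0.146 w 0.028 zmax 0.046 w,z by bins [(np.float64(0.02), np.float64(0.044)), (np.float64(0.026), np.float64(0.047))]
[244 184  20  37 336] [254. 203.] mid [ 0.541  -0.1268] yaw 13.3 len 0.112 w 0.028 zmax 0.046 w,z by bins [(np.float64(0.021), np.float64(0.045)), (np.float64(0.026), np.float64(0.046))]
[188 236  21  11 151] [198. 241.] mid [ 0.7054 -0.1842] yaw -63.6 len 0.046 w 0.014 zmax 0.059 w,z by bins [(np.float64(0.011), np.float64(0.057)), (np.float64(0.01), np.float64(0.058))]
```

View pics/c1.png

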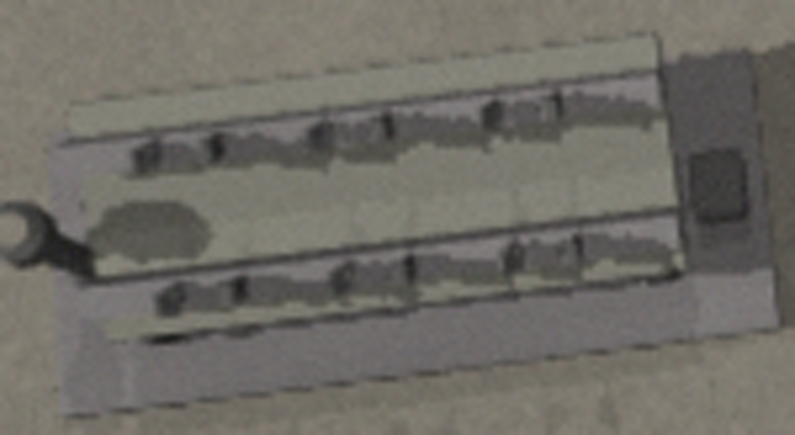

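View pics/c2.png

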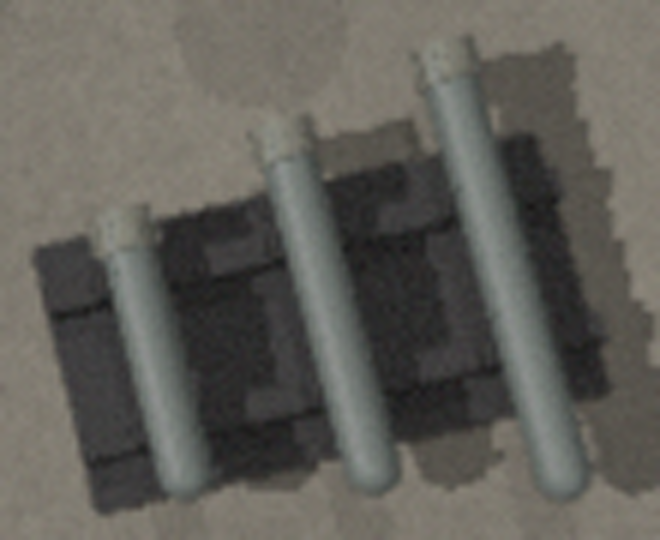

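Run:
```python
from h import *
from scipy.optimize import minimize
C=[]
for n in ["top","scene"]:
    P=np.load(n+"0.npz")["P"].reshape(-1,3)
    C.append(P[(P[:,2]>.012)&(P[:,2]<.16)&(P[:,0]>.45)&(P[:,0]<.75)&(P[:,1]>.0)&(P[:,1]<.34)])
    print(n,len(C[-1]), C[-1].mean(0))
for n,c in zip("ts",C):
    # joint sharpness of the height histogram in deck frame
    def hist(p,b=.001):
        Rm=R.from_euler("xyz",[p[1],-20,p[0]],degrees=True).as_matrix()
        return c@Rm
    best=max(((lambda h:(np.sort(h)[-12:]**2.).sum())(np.histogram(hist((y,0))[:,2],np.arange(-.4,.2,.001))[0]),y) for y in np.arange(-5,16,.5))
    h,e=np.histogram(hist((best[1],0))[:,2],np.arange(-.4,.2,.002))
    print(n,best,[(round(e[i],3),int(h[i])) for i in np.where(h>25)[0]])
    # also yaw from top surface plane free fit later
Y=6.5
ims=[]
for c in C:
    q=c@R.from_euler("xyz",[0,-20,Y],degrees=True).as_matrix()
    o=np.array([.59,.2,.06])@R.from_euler("xyz",[0,-20,Y],degrees=True).as_matrix()
    q=q-o
    print(o, [np.percentile(q[:,i],[1,50,99]).round(3) for i in range(3)])
    u=((q[:,1]+.16)*500).astype(int);v=((.1-q[:,0])*500).astype(int)
    H=np.zeros((100,160)); ok=(u>=0)&(u<160)&(v>=0)&(v<100)
    for a,b,z in sorted(zip(v[ok],u[ok],q[ok,2]),key=lambda t:t[2]): H[a,b]=np.clip((z+.06)/.12,0.01,1)*255
    ims.append(cv2.applyColorMap(cv2.resize(H.astype(np.uint8),None,fx=4.5,fy=3,interpolation=0) if 0 else cv2.resize(H.astype(np.uint8),(480,300),interpolation=0),cv2.COLORMAP_JET))
cv2.imwrite("pics/hm.png",np.vstack(ims))
```

```text
top 5688 [0.55611078 0.17019253 0.06945698]
scene 4842 [0.56049277 0.18366979 0.07646973]
t (np.float64(1995016.0), np.float64(7.0)) [(np.float64(-0.168), 41), (np.float64(-0.166), 41), (np.float64(-0.164), 38), (np.float64(-0.142), 32), (np.float64(-0.14), 297), (np.float64(-0.138), 1035), (np.float64(-0.136), 1396), (np.float64(-0.134), 552), (np.float64(-0.132), 98), (np.float64(-0.13), 34), (np.float64(-0.128), 26), (np.float64(-0.126), 31), (np.float64(-0.124), 28), (np.float64(-0.122), 29), (np.float64(-0.12), 26), (np.float64(-0.118), 31), (np.float64(-0.116), 121), (np.float64(-0.114), 373), (np.float64(-0.112), 530), (np.float64(-0.11), 191), (np.float64(-0.094), 34), (np.float64(-0.092), 61), (np.float64(-0.09), 69), (np.float64(-0.088), 68), (np.float64(-0.086), 43)]
s (np.float64(634706.0), np.float64(7.5)) [(np.float64(-0.168), 28), (np.float64(-0.154), 34), (np.float64(-0.144), 36), (np.float64(-0.142), 90), (np.float64(-0.14), 81), (np.float64(-0.138), 350), (np.float64(-0.136), 661), (np.float64(-0.134), 200), (np.float64(-0.132), 170), (np.float64(-0.13), 165), (np.float64(-0.128), 168), (np.float64(-0.126), 160), (np.float64(-0.124), 164), (np.float64(-0.122), 173), (np.float64(-0.12), 170), (np.float64(-0.118), 168), (np.float64(-0.116), 173), (np.float64(-0.114), 394), (np.float64(-0.112), 623), (np.float64(-0.11), 43), (np.float64(-0.096), 32), (np.float64(-0.094), 49), (np.float64(-0.092), 55), (np.float64(-0.09), 57), (np.float64(-0.088), 39), (np.float64(-0.086), 38)]
[ 0.59265122  0.13192448 -0.15185674] [array([-0.09 , -0.037,  0.131]), array([-0.172, -0.025,  0.118]), array([-0.066,  0.018,  0.067])]
[ 0.59265122  0.13192448 -0.15185674] [array([-0.074, -0.006,  0.016]), array([-0.164, -0.011,  0.125]), array([-0.04 ,  0.027,  0.067])]
```

View pics/hm.png

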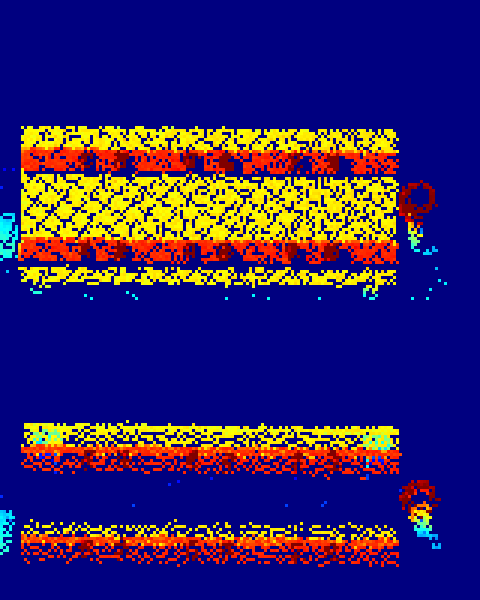

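Run:
```python
from h import *
from scipy.optimize import minimize
fits=[]
for n in ["top","scene"]:
    P=np.load(n+"0.npz")["P"].reshape(-1,3)
    c=P[(P[:,2]>.012)&(P[:,2]<.16)&(P[:,0]>.45)&(P[:,0]<.75)&(P[:,1]>.0)&(P[:,1]<.34)]
    # clip points
    def fr(y): return R.from_euler("xyz",[0,-20,y],degrees=True).as_matrix()
    q=c@fr(7)
    # pick bar y extents & clips
    cl=q[(q[:,2]>-.104)&(q[:,2]<-.08)&(q[:,1]<.132-.0+.105)&(q[:,0]>.45)]
    tmpl=lambda g:np.array([[sx,sy+g*s] for sx in(-.03,.03) for sy in(-.07,0,.07) for s in(-1,1)])
    def cost(p):
        a=np.radians(p[2]); t=tmpl(p[3])@np.array([[np.cos(a),np.sin(a)],[-np.sin(a),np.cos(a)]])+p[:2]
        d=np.linalg.norm(cl[:,None,:2]-t[None],axis=2).min(1); return np.minimum(d,.012).__pow__(2).sum()
    best=min((minimize(cost,[x,y,0,.013],method="Nelder-Mead",options=dict(initial_simplex=[[x,y,0,.013],[x+.005,y,0,.013],[x,y+.005,0,.013],[x,y,1,.013],[x,y,0,.015]])) for x in np.arange(.54,.6,.01) for y in np.arange(.08,.14,.01)),key=lambda r:r.fun)
    p=best.x; print(n,len(cl),p.round(4),np.sqrt(best.fun/len(cl)))
    yaw=7+p[2]  # approx (rotation in deck plane)
    Rm=fr(7)@R.from_euler("z",p[2],degrees=True).as_matrix()
    q=c@Rm; b=q[(abs(q[:,2]+.1125)<.003)]
    o=np.array([*p[:2],0])@R.from_euler("z",p[2],degrees=True).as_matrix()
    b=b-[o[0],o[1],0]
    b=b[(abs(b[:,1])<.13)&(abs(b[:,0])<.045)]
    zz=np.median(b[:,2])
    A=np.c_[b[:,:2],np.ones(len(b))]; co=np.linalg.lstsq(A,b[:,2],rcond=None)[0]
    for s in(-1,1):
        e=b[np.sign(b[:,0])==s]; print("bar x",np.percentile(e[:,0],[2,98]).round(4))
    pl=q-[o[0],o[1],0]; pl=pl[(abs(pl[:,2]+.1365)<.006)]; print("ends y",np.percentile(b[:,1],[.5,99.5]).round(4))
    print("tilt",co.round(4)); print("mid world",(Rm@np.array([o[0],o[1],co[2]])).round(4),"R",Rm.round(4).tolist(), R.from_matrix(Rm).as_euler("xyz",degrees=True).round(2))
```

```text
top 302 [0.5564 0.1054 0.2299 0.0123] 0.005207754138989536
bar x [-0.0373 -0.0235]
bar x [0.0226 0.0364]
ends y [-0.1237  0.1253]
tilt [ 0.0014 -0.0002 -0.1119]
mid world [0.5441 0.173  0.0851] R [[0.9322, -0.1256, -0.3395], [0.1185, 0.9921, -0.0417], [0.342, -0.0014, 0.9397]] [ -0.08 -20.     7.24]
scene 283 [0.5578 0.1071 0.4353 0.0122] 0.004671509575457732
bar x [-0.0391 -0.0231]
bar x [0.0205 0.037 ]
ends y [-0.1242  0.1243]
tilt [-0.0005  0.0014 -0.1119]
mid world [0.5452 0.1748 0.0856] R [[0.9317, -0.129, -0.3395], [0.1221, 0.9916, -0.0417], [0.342, -0.0026, 0.9397]] [ -0.16 -20.     7.46]
```

Mid ≈ (0.5447, 0.174, 0.085), deck yaw 7.3°, post at +y. The tubes measure 115, 150 and 184 mm and are frosted with white caps, all in the tray, so they are the ones meant. Bar edges and lengths check out. I'll start with the short tube.

{"method": "carry_out", "body": {
  "delta_pos": [
    [0.38,0.5,0],
    [0.38,0.5,0],
    [0.38,0.5,0],
    [0.38,0.5,0],
    [0.38,0.5,0],
    [0.38,0.5,0],
    [0.38,0.5,0],
    [0.38,0.5,0]
  ],
  "twist": [
    [0,0,-0.009],
    [0,0,-0.009],
    [0,0,-0.009],
    [0,0,-0.009],
    [0,0,-0.009],
    [0,0,-0.009],
    [0,0,-0.009],
    [0,0,-0.009]
  ],
  "jaw": [0.4,0.4,0.4,0.4,0.4,0.4,0.4,0.4]
}}

```text
clock: 0.77
eef_pos: [0.3552, -0.3487, 0.1993]
orientation: [-179.9, -0.1, 13.7]
force: [-0.3, -0.0, -0.4]
gripper_width: 0.0514
gripper_force: 0.0
```

{"method": "carry_out", "body": {
  "delta_pos": [
    [0.365,0.45,-0.2],
    [0.365,0.45,-0.2],
    [0.365,0.45,-0.2],
    [0.365,0.45,-0.2],
    [0.365,0.45,-0.2],
    [0.365,0.45,-0.2],
    [0.365,0.45,-0.2],
    [0.365,0.45,-0.2]
  ],
  "twist": [
    [0,0,0],
    [0,0,0],
    [0,0,0],
    [0,0,0],
    [0,0,0],
    [0,0,0],
    [0,0,0],
    [0,0,0]
  ],
  "jaw": [0.4,0.4,0.4,0.4,0.4,0.4,0.4,0.4]
}}

```text
clock: 1.43
eef_pos: [0.5373, -0.1219, 0.0973]
orientation: [-179.8, -0.1, 13.8]
force: [0.1, 1.0, -0.4]
gripper_width: 0.0515
gripper_force: 0.0
```

Run:
```python
from h import *
import time
st(); 
for i in range(4): cloud("top")
st()
```

```text
clock 1.4333
eef_pos [ 0.5373 -0.1219  0.0973]
orientation [-1.79783e+02 -5.17000e-02  1.37994e+01]
force [ 0.1239  0.9548 -0.4141]
wrist_torque [ 0.0229 -0.0372  0.0103]
gripper_width 0.0515
gripper_force 0.0
clock 1.6333
eef_pos [ 0.5343 -0.1287  0.0987]
orientation [-1.799894e+02  8.840000e-02  1.347560e+01]
force [-0.0728 -0.0751  0.3104]
wrist_torque [-0.0067  0.0575 -0.0327]
gripper_width 0.0515
gripper_force 0.0
```

{"method": "carry_out", "body": {
  "delta_pos": [
    [0,0,-0.06],
    [0,0,-0.12],
    [0,0,-0.16],
    [0,0,-0.171],
    [0,0,-0.171],
    [0,0,-0.171],
    [0,0,-0.171],
    [0,0,-0.171]
  ],
  "twist": [
    [0,0,0],
    [0,0,0],
    [0,0,0],
    [0,0,0],
    [0,0,0],
    [0,0,0],
    [0,0,0],
    [0,0,0]
  ],
  "jaw": [0.4,0.4,0.4,0.4,0.4,1,1,1]
}}

```text
clock: 2.3
eef_pos: [0.5358, -0.1291, 0.0152]
orientation: [179.9, -0.1, 13.4]
force: [-0.9, 0.3, 0.8]
gripper_width: 0.0154
gripper_force: 0.0
```

```bash
cat > plan.py <<'E'
import numpy as np
from scipy.spatial.transform import Rotation as R
MID=np.array([.5447,.174,.085]); RD=R.from_euler("xyz",[0,-20,7.3],degrees=True)
G=.0187
def pose(y,x,z,tilt):
    """TCP pose with the grasp point at deck (x,y,z); tilt>0: -x end lower (deg about deck -y)"""
    Rt=RD*R.from_euler("y",-tilt,degrees=True)*R.from_euler("x",180,degrees=True)
    p=MID+RD.apply([x,y,z])+G*Rt.apply([0,0,1])
    return p,Rt
def delta(a,b):
    w=(b[1]*a[1].inv()).as_rotvec()/np.pi
    return ((b[0]-a[0])/.5).round(4),w.round(4)
E
python3 - <<'E'
from plan import *
a=(np.array([.5345,-.129,.013]),R.from_euler("xyz",[180,0,13.4],degrees=True))
# low end first: tilt 16; axis at x=-30 38mm above bars
for y,xg in((.07,-.007),):
    t=16;s=np.sin(np.radians(t));c=np.cos(np.radians(t))
    for zl in (.040,.029,.011):
        p=pose(y,xg,zl+(xg+.03)*np.tan(np.radians(t)),t)
        print(zl,p[0].round(4),p[1].as_euler("xyz",degrees=True).round(1),delta(a,p))
print(RD.apply([0,0,1])*.01/.5)
E
```

```text
0.04 [0.5244 0.242  0.1113] [180.  -36.    7.3] (array([-0.0202,  0.7419,  0.1965]), array([ 0.0359, -0.1968, -0.0328]))
0.029 [0.5281 0.2424 0.1009] [180.  -36.    7.3] (array([-0.0128,  0.7429,  0.1759]), array([ 0.0359, -0.1968, -0.0328]))
0.011 [0.5342 0.2432 0.084 ] [180.  -36.    7.3] (array([-6.000e-04,  7.445e-01,  1.420e-01]), array([ 0.0359, -0.1968, -0.0328]))
[-0.00678496 -0.00086917  0.01879385]
```

Run:
```python
from h import *
im,P=cloud("scene"); st()
cv2.imwrite("pics/s1.png",cv2.resize(im[130:260,140:310,::-1],(780,596)))
```

```text
clock 2.35
eef_pos [ 0.5356 -0.1289  0.015 ]
orientation [ 1.799367e+02 -1.150000e-01  1.341190e+01]
force [0.6116 0.1185 0.362 ]
wrist_torque [-0.0369 -0.0107 -0.0315]
gripper_width 0.0079
gripper_force 0.0
```

View pics/s1.png

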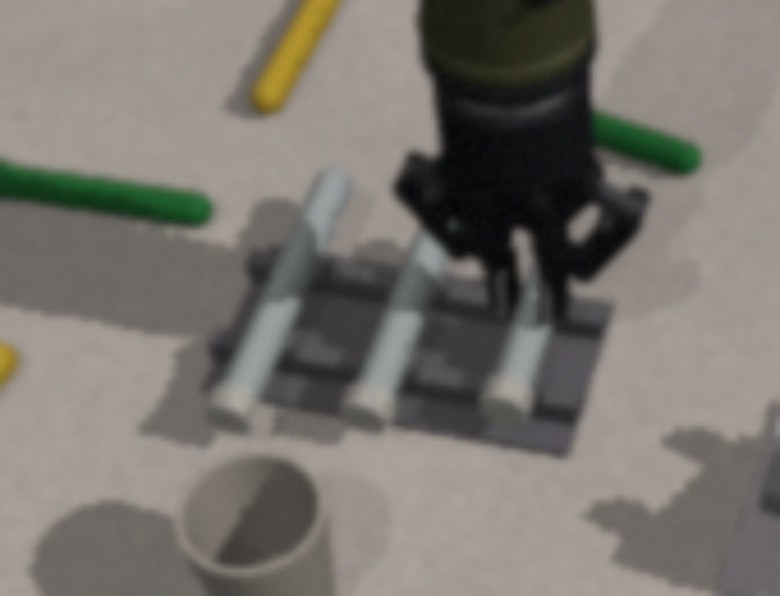

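The picture shows the fingers astride the short tube (around 528,300), but the width still reads as closing. I'll hold and read again.

{"method": "carry_out", "body": {
  "delta_pos": [
    [0,0,0],
    [0,0,0],
    [0,0,0],
    [0,0,0],
    [0,0,0],
    [0,0,0],
    [0,0,0],
    [0,0,0]
  ],
  "twist": [
    [0,0,0],
    [0,0,0],
    [0,0,0],
    [0,0,0],
    [0,0,0],
    [0,0,0],
    [0,0,0],
    [0,0,0]
  ],
  "jaw": [1,1,1,1,1,1,1,1]
}}

```text
clock: 3.02
eef_pos: [0.5348, -0.1285, 0.0136]
orientation: [-180.0, 0.0, 13.4]
force: [-0.2, 0.4, 0.1]
gripper_width: -0.0003
gripper_force: 0.0
```

Run:
```python
from h import *
im,P=cloud("scene"); st()
cv2.imwrite("pics/s2.png",cv2.resize(im[175:225,230:285,::-1],(600,545),interpolation=cv2.INTER_CUBIC))
```

```text
clock 3.0667
eef_pos [ 0.5348 -0.1285  0.0136]
orientation [-1.799953e+02  3.700000e-03  1.343570e+01]
force [ 1.0446 -0.5948  0.8834]
wrist_torque [0.0055 0.0219 0.0297]
gripper_width -0.0001
gripper_force 0.0
```

View pics/s2.png

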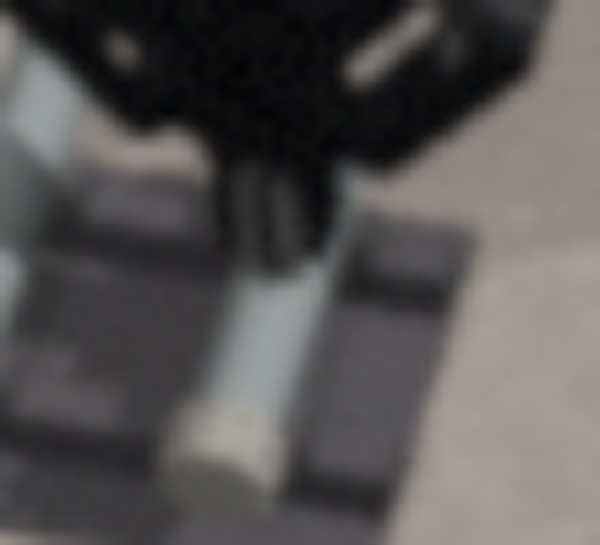

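Run:
```python
from h import *
for n in ("scene","top"):
    im,P=cloud(n)
    g=im.astype(int).sum(2)
    m=(P[...,2]<.12)&(P[...,2]>.03)&(abs(P[...,0]-.54)<.1)&(abs(P[...,1]+.13)<.033)
    q=P[m];c=g[m]
    d=q[(c<150)&(q[:,2]>.035)]
    print(n,"dark",len(d),np.percentile(d,[2,50,98],axis=0).round(4).tolist())
    t=q[(c>230)]; print("light",len(t),np.percentile(t,[1,50,99],axis=0).round(4).tolist())
    if n=="scene":
        for v in range(186,206): print(v,[(round(P[v,u,2]*1000),round(P[v,u,0]*1000),g[v,u]) for u in range(252,264,2)])
```

```text
scene dark 293 [[0.5221, -0.1619, 0.0573], [0.5445, -0.1285, 0.0992], [0.5549, -0.0996, 0.1193]]
light 221 [[0.5063, -0.1376, 0.0309], [0.5683, -0.1197, 0.0421], [0.5952, -0.1047, 0.0991]]
186 [(98, 544, np.int64(33)), (88, 534, np.int64(26)), (104, 545, np.int64(34)), (110, 547, np.int64(41)), (100, 538, np.int64(53)), (101, 536, np.int64(42))]
187 [(96, 545, np.int64(30)), (82, 533, np.int64(37)), (101, 545, np.int64(27)), (98, 541, np.int64(42)), (97, 538, np.int64(35)), (101, 538, np.int64(50))]
188 [(92, 545, np.int64(30)), (97, 546, np.int64(32)), (96, 544, np.int64(39)), (97, 543, np.int64(40)), (94, 538, np.int64(38)), (101, 541, np.int64(45))]
189 [(89, 546, np.int64(66)), (93, 547, np.int64(48)), (93, 545, np.int64(44)), (94, 543, np.int64(22)), (91, 539, np.int64(59)), (98, 542, np.int64(97))]
190 [(84, 545, np.int64(110)), (84, 543, np.int64(80)), (90, 545, np.int64(55)), (92, 545, np.int64(35)), (86, 538, np.int64(102)), (92, 540, np.int64(213))]
191 [(80, 544, np.int64(140)), (82, 544, np.int64(98)), (87, 546, np.int64(92)), (88, 544, np.int64(45)), (74, 532, np.int64(1
[... 2349 characters left out ...]
098, 0.1161]]Traceback (most recent call last):
  File "<stdin>", line 9, in <module>
    return _quantile_unchecked(
        a, q, axis, out, overwrite_input, method, keepdims, weights)
    return _ureduce(a,
                    func=_quantile_ureduce_func,
    ...<5 lines>...
                    overwrite_input=overwrite_input,
                    method=method)
    r = func(a, **kwargs)
    result = _quantile(arr,
                       quantiles=q,
    ...<2 lines>...
                       out=out,
                       weights=wgt)
    slices_having_nans = np.isnan(arr[-1, ...])
                                  ~~~^^^^^^^^^
IndexError: index -1 is out of bounds for axis 0 with size 0
```

The shut fingers' tips are seen at z ≈ 0.05, above the tube (top at 0.044), while the reported TCP is 0.0136. I'll lift and measure the tip offset, both straight and tilted.

{"method": "carry_out", "body": {
  "delta_pos": [
    [0,0,0.08],
    [0,0,0.16],
    [0,0,0.2],
    [0,0,0.2],
    [0,0,0.2],
    [0,0,0.2],
    [0,0,0.2],
    [0,0,0.2]
  ],
  "twist": [
    [0,0,0],
    [0,0,0],
    [0,0,0],
    [0,0,0],
    [0,0,0],
    [0,0,0],
    [0,0,0],
    [0,0,0]
  ],
  "jaw": [1,1,1,1,1,1,1,1]
}}

```text
clock: 3.83
eef_pos: [0.534, -0.1284, 0.1125]
orientation: [-179.9, 0.1, 13.4]
force: [-0.2, -0.0, -1.1]
gripper_width: 0.0003
gripper_force: 0.0
```

```bash
cat > tip.py <<'E'
from h import *
st()
s=ctrl.read_state(); p=np.array(s["eef_pos"]); Rt=R.from_euler("xyz",s["orientation"],degrees=True)
im,P=cloud("scene"); q=(P.reshape(-1,3)-p)@Rt.as_matrix(); g=im.reshape(-1,3).astype(int).sum(1)
m=(abs(q[:,0])<.05)&(abs(q[:,1])<.06)&(q[:,2]>-.12)&(q[:,2]<.06)&(g<220)&(P.reshape(-1,3)[:,2]>.05)
q=q[m]
for z in np.arange(-.11,.03,.008):
    k=q[(q[:,2]>=z)&(q[:,2]<z+.008)]
    if len(k)>2: print(round(z,3),len(k),"x",np.percentile(k[:,0],[5,50,95]).round(4),"y",np.percentile(k[:,1],[5,95]).round(4))
cv2.imwrite("pics/t%d.png"%(s["clock"]*100),cv2.resize(im[100:230,180:340,::-1],(720,585),interpolation=cv2.INTER_CUBIC))
E
python3 tip.py
```

```text
clock 3.8333
eef_pos [ 0.534  -0.1284  0.1125]
orientation [-1.799373e+02  1.211000e-01  1.344090e+01]
force [-0.1607 -0.0488 -1.0619]
wrist_torque [ 0.0043 -0.0311 -0.0146]
gripper_width 0.0003
gripper_force 0.0
-0.11 115 x [-0.0037  0.0115  0.0172] y [-0.0457  0.0452]
-0.102 83 x [-0.0076  0.0114  0.0169] y [-0.0427  0.0385]
-0.094 124 x [-0.0085  0.0087  0.0128] y [-0.0321  0.0349]
-0.086 80 x [-0.0064  0.0111  0.0134] y [-0.0297  0.0307]
-0.078 30 x [0.0024 0.0103 0.0132] y [-0.0145  0.0154]
-0.07 31 x [0.0036 0.0091 0.0114] y [-0.0128  0.0072]
-0.062 34 x [0.     0.0073 0.0121] y [-0.0132  0.0116]
-0.054 30 x [-0.0037  0.0075  0.0118] y [-0.0131  0.0108]
-0.046 21 x [0.0048 0.0092 0.0113] y [-0.0103  0.0102]
```

{"method": "carry_out", "body": {
  "delta_pos": [
    [0,0,0.05],
    [0,0,0.05],
    [0,0,0.05],
    [0,0,0.05],
    [0,0,0.05],
    [0,0,0.05],
    [0,0,0.05],
    [0,0,0.05]
  ],
  "twist": [
    [0.036,-0.197,-0.033],
    [0.036,-0.197,-0.033],
    [0.036,-0.197,-0.033],
    [0.036,-0.197,-0.033],
    [0.036,-0.197,-0.033],
    [0.036,-0.197,-0.033],
    [0.036,-0.197,-0.033],
    [0.036,-0.197,-0.033]
  ],
  "jaw": [1,1,1,1,1,1,1,1]
}}

```text
clock: 4.55
eef_pos: [0.5288, -0.1111, 0.1378]
orientation: [-177.0, -30.1, 8.3]
force: [0.6, 0.8, 0.5]
gripper_width: -0.0004
gripper_force: 0.0
```

```bash
sed -i 's/(abs(q\[:,0\])<.05)/(abs(q[:,0])<.07)/; s/,.008)/,.003)/; s/z+.008/z+.003/; s/arange(-.11/arange(-.085/' tip.py; python3 tip.py
```

```text
clock 4.55
eef_pos [ 0.5288 -0.1111  0.1378]
orientation [-177.0338  -30.0544    8.2988]
force [0.577  0.7556 0.5068]
wrist_torque [-0.0903  0.5042  0.0039]
gripper_width -0.0004
gripper_force 0.0
-0.085 39 x [-0.0012  0.0116  0.0148] y [-0.0284  0.0295]
-0.082 36 x [0.0061 0.0105 0.0141] y [-0.0259  0.0257]
-0.079 25 x [0.0028 0.0104 0.0151] y [-0.0174  0.0197]
-0.076 19 x [0.0044 0.0108 0.0132] y [-0.016  0.013]
-0.073 16 x [0.0032 0.0077 0.0117] y [-0.014   0.0089]
-0.07 15 x [0.0019 0.0073 0.0113] y [-0.0135  0.0104]
-0.067 12 x [0.0041 0.0072 0.0112] y [-0.0127  0.0117]
-0.064 16 x [0.0008 0.0084 0.0111] y [-0.0113  0.0085]
-0.061 15 x [0.0038 0.0081 0.0125] y [-0.0129  0.0092]
-0.058 16 x [0.0039 0.0097 0.0127] y [-0.013   0.0116]
-0.055 15 x [-0.0017  0.0075  0.0122] y [-0.0131  0.0113]
-0.052 17 x [0.0023 0.0071 0.0117] y [-0.0126  0.0116]
-0.049 13 x [-0.002   0.0074  0.0113] y [-0.0132  0.0107]
-0.046 11 x [0.0054 0.0082 0.0112] y [-0.0128  0.0109]
-0.043 12 x [-0.0055  0.0071  0.0106] y [-0.012   0.0109]
-0.04 9 x [0.0049 0.0096 0.0137] y [-0.0069  0.0092]
-0.037 6 x [0.0095 0.0105 0.0126] y [-0.0041  0.0046]
```

```bash
sed -i 's/^G=.*/G=.056/' plan.py
python3 - <<'E'
from h import *
from plan import *
ctrl.read_camera("top"); s=ctrl.read_state(); st()
a=(np.array(s["eef_pos"]),R.from_euler("xyz",s["orientation"],degrees=True))
print(delta(a,(np.array([.5345,-.129,.06]),R.from_euler("xyz",[180,0,13.4],degrees=True))))
E
```

```text
clock 4.65
eef_pos [ 0.5288 -0.1109  0.1378]
orientation [-177.0215  -30.0316    8.2626]
force [-0.9989  0.6237  0.1823]
wrist_torque [-0.118   0.4971 -0.0085]
gripper_width 0.0001
gripper_force 0.0
(array([ 0.0114, -0.0362, -0.1557]), array([-0.0472,  0.1608,  0.0235]))
```

Run:
```python
from h import *
s=ctrl.read_state(); print(np.round(s["joint_positions"],1),np.round(s["qvel"],2),np.round(s["tau"],2))
```

```text
[ 42.6  18.  -27.3 130.2 -44.1  10.8 -20.8] [ -0.33   0.26  -1.31  -1.29  18.03   0.19 -19.17] [  0.22 -38.67  -2.84 -17.29  -3.96  -0.8    4.07]
```

Joint 6 is at its limit, so tilting farther away is not possible. I'll press the up-slope end first instead, which keeps the tool nearly vertical. Now back upright with the fingers half open.

{"method": "carry_out", "body": {
  "delta_pos": [
    [0.038,-0.03,-0.096],
    [0.038,-0.03,-0.096],
    [0.038,-0.03,-0.096],
    [0.038,-0.03,-0.096],
    [0.038,-0.03,-0.096],
    [0.038,-0.03,-0.096],
    [0.038,-0.03,-0.096],
    [0.038,-0.03,-0.096]
  ],
  "twist": [
    [-0.047,0.161,0.0235],
    [-0.047,0.161,0.0235],
    [-0.047,0.161,0.0235],
    [-0.047,0.161,0.0235],
    [-0.047,0.161,0.0235],
    [-0.047,0.161,0.0235],
    [-0.047,0.161,0.0235],
    [-0.047,0.161,0.0235]
  ],
  "jaw": [0.4,0.4,0.4,0.4,0.4,0.4,0.4,0.4]
}}

```text
clock: 5.32
eef_pos: [0.5496, -0.125, 0.0893]
orientation: [179.8, 0.2, 13.7]
force: [-0.6, -0.5, -0.8]
gripper_width: 0.0515
gripper_force: 0.0
```

```bash
cat > go.py <<'E'
import sys
from h import *
from plan import *
def from_now(*targets):
    s=ctrl.read_state(); a=(np.array(s["eef_pos"]),R.from_euler("xyz",s["orientation"],degrees=True))
    for b in targets: print(*delta(a,b))
def up(along,lat,z,yaw=13.4):
    c,s=np.cos(np.radians(yaw)),np.sin(np.radians(yaw))
    return np.array([c*along-s*lat,s*along+c*lat,z]),R.from_euler("xyz",[180,0,yaw],degrees=True)
E
python3 - <<'E'
from go import *
ctrl.read_camera("top");ctrl.read_camera("top"); st(); print(up(.504,-.2494,-.023)[0]); from_now(up(.504,-.2494,-.023))
E
```

```text
clock 5.4167
eef_pos [ 0.5473 -0.1266  0.0897]
orientation [1.799374e+02 9.930000e-02 1.343210e+01]
force [ 0.024  -0.813  -0.0344]
wrist_torque [ 0.0123  0.0121 -0.0459]
gripper_width 0.0513
gripper_force 0.0
[ 0.54807697 -0.12580936 -0.023     ]
[ 0.0015  0.0016 -0.2254] [ 0.0005 -0.0005 -0.0002]
```

{"method": "carry_out", "body": {
  "delta_pos": [
    [0.0015,0.0015,-0.07],
    [0.0015,0.0015,-0.14],
    [0.0015,0.0015,-0.19],
    [0.0015,0.0015,-0.22],
    [0.0015,0.0015,-0.225],
    [0.0015,0.0015,-0.225],
    [0.0015,0.0015,-0.225],
    [0.0015,0.0015,-0.225]
  ],
  "twist": [
    [0,0,0],
    [0,0,0],
    [0,0,0],
    [0,0,0],
    [0,0,0],
    [0,0,0],
    [0,0,0],
    [0,0,0]
  ],
  "jaw": [0.4,0.4,0.4,0.4,0.4,1,1,1]
}}

```text
clock: 6.08
eef_pos: [0.5498, -0.126, -0.0205]
orientation: [180.0, -0.1, 13.4]
force: [-0.8, -0.6, 0.1]
gripper_width: 0.0204
gripper_force: 58.5
```

{"method": "carry_out", "body": {
  "delta_pos": [
    [0,0,0],
    [0,0,0],
    [0,0,0.02],
    [0,0,0.08],
    [0,0,0.16],
    [0,0,0.24],
    [0,0,0.24],
    [0,0,0.24]
  ],
  "twist": [
    [0,0,0],
    [0,0,0],
    [0,0,0],
    [0,0,0],
    [0,0,0],
    [0,0,0],
    [0,0,0],
    [0,0,0]
  ],
  "jaw": [1,1,1,1,1,1,1,1]
}}

```text
clock: 6.75
eef_pos: [0.5511, -0.1251, 0.1013]
orientation: [179.9, -0.3, 13.5]
force: [0.1, -0.2, -0.7]
gripper_width: 0.0203
gripper_force: 58.7
```

```bash
cat >> go.py <<'E'
def place(y,xg,zh,t):
    "grasp point so that the axis at x=+30 is zh over the bars, tilt t<0 (+x end low)"
    return pose(y,xg,zh+(xg-.03)*np.tan(np.radians(t)),t)
E
python3 - <<'E'
from go import *
ctrl.read_camera("top"); st()
T=[place(.07,.007,z,-16) for z in(.045,.03,.020,.011)]
print([t[0].round(4).tolist() for t in T],T[0][1].as_euler("xyz",degrees=True)); from_now(*T)
E
```

```text
clock 6.8
eef_pos [ 0.5497 -0.1245  0.0993]
orientation [ 1.799978e+02 -1.461000e-01  1.354060e+01]
force [ 0.1393 -0.4198 -0.6937]
wrist_torque [ 0.0521 -0.0251 -0.0369]
gripper_width 0.0204
gripper_force 58.6894
[[0.5287, 0.2425, 0.08], [0.5338, 0.2432, 0.0659], [0.5372, 0.2436, 0.0565], [0.5402, 0.244, 0.0481]] [180.   -4.    7.3]
[-0.042   0.7341 -0.0386] [ 0.0039 -0.0211 -0.0347]
[-0.0319  0.7354 -0.0668] [ 0.0039 -0.0211 -0.0347]
[-0.0251  0.7363 -0.0856] [ 0.0039 -0.0211 -0.0347]
[-0.019   0.7371 -0.1025] [ 0.0039 -0.0211 -0.0347]
```

{"method": "carry_out", "body": {
  "delta_pos": [
    [-0.03,0.6,0.03],
    [-0.03,0.6,0.03],
    [-0.03,0.6,0.03],
    [-0.03,0.6,0.03],
    [-0.03,0.6,0.03],
    [-0.03,0.6,0.03],
    [-0.03,0.6,0.03],
    [-0.03,0.6,0.03]
  ],
  "twist": [
    [0.004,-0.021,-0.035],
    [0.004,-0.021,-0.035],
    [0.004,-0.021,-0.035],
    [0.004,-0.021,-0.035],
    [0.004,-0.021,-0.035],
    [0.004,-0.021,-0.035],
    [0.004,-0.021,-0.035],
    [0.004,-0.021,-0.035]
  ],
  "jaw": [1,1,1,1,1,1,1,1]
}}

```text
clock: 7.47
eef_pos: [0.5317, 0.1842, 0.1114]
orientation: [-179.7, -3.7, 7.8]
force: [0.0, 0.9, -0.4]
gripper_width: 0.0205
gripper_force: 58.8
```

{"method": "carry_out", "body": {
  "delta_pos": [
    [-0.012,0.07,0],
    [-0.012,0.134,0],
    [-0.012,0.134,-0.02],
    [-0.012,0.134,-0.05],
    [-0.012,0.134,-0.068],
    [-0.012,0.134,-0.068],
    [-0.012,0.134,-0.068],
    [-0.012,0.134,-0.068]
  ],
  "twist": [
    [0,0,0],
    [0,0,0],
    [0,0,0],
    [0,0,0],
    [0,0,0],
    [0,0,0],
    [0,0,0],
    [0,0,0]
  ],
  "jaw": [1,1,1,1,1,1,1,1]
}}

```text
clock: 8.13
eef_pos: [0.5285, 0.2413, 0.079]
orientation: [-180.0, -3.9, 7.1]
force: [0.5, 0.1, -0.0]
gripper_width: 0.0203
gripper_force: 58.9
```

```bash
cat > chk.py <<'E'
# tube pose in the deck frame from the scene + top cloud
import sys
from go import *
y0=float(sys.argv[1])
for n in ("scene","top"):
    im,P=cloud(n); q=RD.inv().apply((P.reshape(-1,3)-MID)).reshape(P.shape); g=im.astype(int).sum(2)
    m=(abs(q[...,1]-y0)<.016)&(q[...,2]>.013)&(q[...,2]<.095)&(abs(q[...,0])<.125)&(g>230)
    k=q[m]; k=k[~((abs(abs(k[:,0])-.03)<.007))]
    print(n,len(k),"x",np.percentile(k[:,0],[1,99]).round(4))
    for a in np.arange(-.12,.12,.015):
        b=k[(k[:,0]>=a)&(k[:,0]<a+.015)]
        if len(b)>5: print("  x",round(a+.0075,3),"y",((np.percentile(b[:,1],3)+np.percentile(b[:,1],97))/2).round(4),"top",np.percentile(b[:,2],90).round(4))
E
python3 - <<'E'
from go import *
st(); from_now(*[place(.07,.007,z,-16) for z in(.045,.03,.020,.011)])
E
python3 chk.py .07
```

```text
clock 8.1333
eef_pos [0.5285 0.2413 0.079 ]
orientation [-179.9576   -3.8516    7.1406]
force [ 0.5433  0.1031 -0.0427]
wrist_torque [-0.0078  0.093   0.0491]
gripper_width 0.0203
gripper_force 58.8684
[0.0003 0.0024 0.0019] [-0.0001 -0.0008  0.0009]
[ 0.0105  0.0037 -0.0263] [-0.0001 -0.0008  0.0009]
[ 0.0173  0.0045 -0.0451] [-0.0001 -0.0008  0.0009]
[ 0.0234  0.0053 -0.062 ] [-0.0001 -0.0008  0.0009]
scene 295 x [-0.0194  0.0525]
  x -0.022 y 0.0727 top 0.0669
  x -0.008 y 0.0714 top 0.0657
  x 0.008 y 0.0724 top 0.0621
  x 0.023 y 0.0706 top 0.0573
  x 0.038 y 0.0676 top 0.0528
  x 0.052 y 0.0686 top 0.0495
top 215 x [-0.0585  0.0511]
  x -0.052 y 0.067 top 0.0761
  x -0.038 y 0.0665 top 0.0757
  x -0.022 y 0.067 top 0.0694
  x -0.008 y 0.0664 top 0.0668
  x 0.038 y 0.0589 top 0.0504
  x 0.052 y 0.0616 top 0.0501
```

{"method": "carry_out", "body": {
  "delta_pos": [
    [0.003,0.003,-0.007],
    [0.006,0.003,-0.014],
    [0.0105,0.0035,-0.026],
    [0.0105,0.0035,-0.026],
    [0.0105,0.0035,-0.026],
    [0.0105,0.0035,-0.026],
    [0.0105,0.0035,-0.026],
    [0.0105,0.0035,-0.026]
  ],
  "twist": [
    [0,0,0],
    [0,0,0],
    [0,0,0],
    [0,0,0],
    [0,0,0],
    [0,0,0],
    [0,0,0],
    [0,0,0]
  ],
  "jaw": [1,1,1,1,1,1,1,1]
}}

```text
clock: 8.9
eef_pos: [0.5353, 0.2443, 0.0666]
orientation: [-179.9, -4.1, 7.2]
force: [4.6, 0.9, 4.5]
gripper_width: 0.0202
gripper_force: 59.4
```

{"method": "carry_out", "body": {
  "delta_pos": [
    [0.0007,0,-0.002],
    [0.0014,0,-0.004],
    [0.002,0,-0.0056],
    [0.002,0,-0.0056],
    [0.002,0,-0.0056],
    [0.002,0,-0.0056],
    [0.002,0,-0.0056],
    [0.002,0,-0.0056]
  ],
  "twist": [
    [0,0,0],
    [0,0,0],
    [0,0,0],
    [0,0,0],
    [0,0,0],
    [0,0,0],
    [0,0,0],
    [0,0,0]
  ],
  "jaw": [1,1,1,1,1,1,1,1]
}}

```text
clock: 9.57
eef_pos: [0.5359, 0.2443, 0.0641]
orientation: [-179.9, -4.0, 7.2]
force: [3.1, 1.0, 9.3]
gripper_width: 0.0205
gripper_force: 59.6
```

{"method": "carry_out", "body": {
  "delta_pos": [
    [0.0007,0,-0.002],
    [0.0014,0,-0.0038],
    [0.0014,0,-0.0038],
    [0.0014,0,-0.0038],
    [0.0014,0,-0.0038],
    [0.0014,0,-0.0038],
    [0.0014,0,-0.0038],
    [0.0014,0,-0.0038]
  ],
  "twist": [
    [0,0,0],
    [0,0,0],
    [0,0,0],
    [0,0,0],
    [0,0,0],
    [0,0,0],
    [0,0,0],
    [0,0,0]
  ],
  "jaw": [1,1,1,1,1,1,1,1]
}}

```text
clock: 10.23
eef_pos: [0.5364, 0.2444, 0.0624]
orientation: [-179.9, -4.0, 7.2]
force: [0.8, 1.5, 11.0]
gripper_width: 0.0204
gripper_force: 59.9
```

{"method": "carry_out", "body": {
  "delta_pos": [
    [0.0007,0,-0.002],
    [0.0014,0,-0.0038],
    [0.0014,0,-0.0038],
    [0.0014,0,-0.0038],
    [0.0014,0,-0.0038],
    [0.0014,0,-0.0038],
    [0.0014,0,-0.0038],
    [0.0014,0,-0.0038]
  ],
  "twist": [
    [0,0,0],
    [0,0,0],
    [0,0,0],
    [0,0,0],
    [0,0,0],
    [0,0,0],
    [0,0,0],
    [0,0,0]
  ],
  "jaw": [1,1,1,1,1,1,1,1]
}}

```text
clock: 10.9
eef_pos: [0.5368, 0.2444, 0.0606]
orientation: [-179.9, -4.0, 7.2]
force: [-0.3, 0.6, 12.5]
gripper_width: 0.0201
gripper_force: 60.1
```

{"method": "carry_out", "body": {
  "delta_pos": [
    [0.0007,0,-0.002],
    [0.0014,0,-0.0038],
    [0.002,0,-0.0056],
    [0.002,0,-0.0056],
    [0.002,0,-0.0056],
    [0.002,0,-0.0056],
    [0.002,0,-0.0056],
    [0.002,0,-0.0056]
  ],
  "twist": [
    [0,0,0],
    [0,0,0],
    [0,0,0],
    [0,0,0],
    [0,0,0],
    [0,0,0],
    [0,0,0],
    [0,0,0]
  ],
  "jaw": [1,1,1,1,1,1,1,1]
}}

```text
clock: 11.57
eef_pos: [0.5373, 0.2446, 0.0577]
orientation: [-179.9, -4.0, 7.2]
force: [-2.3, 0.8, 13.8]
gripper_width: 0.0203
gripper_force: 60.2
```

{"method": "carry_out", "body": {
  "delta_pos": [
    [0.0007,0,-0.002],
    [0.0014,0,-0.0038],
    [0.0014,0,-0.0038],
    [0.0014,0,-0.0038],
    [0.0014,0,-0.0038],
    [0.0014,0,-0.0038],
    [0.0014,0,-0.0038],
    [0.0014,0,-0.0038]
  ],
  "twist": [
    [0,0,0],
    [0,0,0],
    [0,0,0],
    [0,0,0],
    [0,0,0],
    [0,0,0],
    [0,0,0],
    [0,0,0]
  ],
  "jaw": [1,1,1,1,1,1,1,1]
}}

```text
clock: 12.23
eef_pos: [0.5377, 0.2445, 0.0558]
orientation: [-179.9, -3.9, 7.2]
force: [-0.8, 0.9, 13.8]
gripper_width: 0.0201
gripper_force: 60.4
```

```bash
python3 chk.py .07 | grep -v "x -0.00"; python3 -c "
from go import *
st()"
```

```text
scene 240 x [-0.019   0.0537]
  x -0.022 y 0.0752 top 0.0413
  x 0.008 y 0.0719 top 0.0366
  x 0.023 y 0.0718 top 0.0328
  x 0.038 y 0.0708 top 0.0284
  x 0.052 y 0.0701 top 0.0262
top 197 x [-0.0589  0.0526]
  x -0.052 y 0.0684 top 0.0489
  x -0.038 y 0.0682 top 0.0487
  x -0.022 y 0.0682 top 0.0436
  x 0.038 y 0.0583 top 0.0261
  x 0.052 y 0.063 top 0.0264
clock 12.3333
eef_pos [0.5377 0.2445 0.0558]
orientation [-179.8652   -3.9167    7.2291]
force [-2.5077  0.7509 14.2923]
wrist_torque [0.203  0.0592 0.0819]
gripper_width 0.0205
gripper_force 60.3618
```

{"method": "carry_out", "body": {
  "delta_pos": [
    [0.0007,0,-0.002],
    [0.0014,0,-0.0038],
    [0.002,0,-0.0056],
    [0.002,0,-0.0056],
    [0.002,0,-0.0056],
    [0.002,0,-0.0056],
    [0.002,0,-0.0056],
    [0.002,0,-0.0056]
  ],
  "twist": [
    [0,0,0],
    [0,0,0],
    [0,0,0],
    [0,0,0],
    [0,0,0],
    [0,0,0],
    [0,0,0],
    [0,0,0]
  ],
  "jaw": [1,1,1,1,1,1,1,1]
}}

```text
clock: 13.0
eef_pos: [0.5376, 0.2444, 0.0516]
orientation: [-179.9, -3.8, 7.2]
force: [-3.3, 2.9, 6.0]
gripper_width: 0.0201
gripper_force: 59.4
```

{"method": "carry_out", "body": {
  "delta_pos": [
    [0.0007,0,-0.002],
    [0.0014,0,-0.0038],
    [0.0014,0,-0.0038],
    [0.0014,0,-0.0038],
    [0.0014,0,-0.0038],
    [0.0014,0,-0.0038],
    [0.0014,0,-0.0038],
    [0.0014,0,-0.0038]
  ],
  "twist": [
    [0,0,0],
    [0,0,0],
    [0,0,0],
    [0,0,0],
    [0,0,0],
    [0,0,0],
    [0,0,0],
    [0,0,0]
  ],
  "jaw": [1,1,1,1,1,1,1,1]
}}

```text
clock: 13.67
eef_pos: [0.5382, 0.2445, 0.0502]
orientation: [-179.9, -3.8, 7.2]
force: [-6.5, 3.7, 9.9]
gripper_width: 0.0202
gripper_force: 60.0
```

{"method": "carry_out", "body": {
  "delta_pos": [
    [0,0,0],
    [0,0,0],
    [0,0,0],
    [0,0,0],
    [0,0,0.05],
    [0,0,0.12],
    [0,0,0.14],
    [0,0,0.14]
  ],
  "twist": [
    [0,0,0],
    [0,0,0],
    [0,0,0],
    [0,0,0],
    [0,0,0],
    [0,0,0],
    [0,0,0],
    [0,0,0]
  ],
  "jaw": [0.55,0.55,0.55,0.55,0.55,0.55,0.55,0.55]
}}

```text
clock: 14.33
eef_pos: [0.5415, 0.244, 0.123]
orientation: [-179.9, -4.2, 7.2]
force: [0.9, 0.2, -0.3]
gripper_width: 0.0385
gripper_force: 0.0
```

```bash
cat >> go.py <<'E'
def tip(y,x,z,t=-8):
    p,Rt=pose(y,x,z,t); return p+(.0375-G)*Rt.apply([0,0,1]),Rt
E
python3 - <<'E'
from go import *
ctrl.read_camera("top"); st(); from_now(*[tip(.07,-.048,z) for z in(.07,.046,.03,.02)])
E
python3 chk.py .07
```

```text
clock 14.3833
eef_pos [0.5403 0.2438 0.1211]
orientation [-179.8979   -4.0131    7.1805]
force [-0.603   0.7393 -0.8043]
wrist_torque [-0.0434  0.0136 -0.0082]
gripper_width 0.0388
gripper_force 0.0
[-0.1304 -0.0164 -0.0469] [ 0.005  -0.0441  0.0006]
[-0.1141 -0.0143 -0.092 ] [ 0.005  -0.0441  0.0006]
[-0.1033 -0.0129 -0.1221] [ 0.005  -0.0441  0.0006]
[-0.0965 -0.012  -0.1409] [ 0.005  -0.0441  0.0006]
scene 322 x [-0.0529  0.0524]
  x -0.052 y 0.0711 top 0.0465
  x -0.038 y 0.0702 top 0.0451
  x -0.022 y 0.0703 top 0.0387
  x -0.008 y 0.0707 top 0.0363
  x 0.008 y 0.0706 top 0.0326
  x 0.023 y 0.0699 top 0.0296
  x 0.038 y 0.071 top 0.0254
  x 0.052 y 0.0709 top 0.0233
top 267 x [-0.0595  0.0495]
  x -0.052 y 0.0692 top 0.0466
  x -0.038 y 0.0688 top 0.0459
  x -0.022 y 0.0695 top 0.039
  x -0.008 y 0.0684 top 0.0367
  x 0.008 y 0.069 top 0.0334
  x 0.052 y 0.0643 top 0.0232
```

{"method": "carry_out", "body": {
  "delta_pos": [
    [-0.06,-0.008,0],
    [-0.13,-0.016,-0.02],
    [-0.13,-0.016,-0.047],
    [-0.13,-0.016,-0.047],
    [-0.13,-0.016,-0.047],
    [-0.122,-0.015,-0.07],
    [-0.114,-0.014,-0.092],
    [-0.114,-0.014,-0.092]
  ],
  "twist": [
    [0.005,-0.044,0],
    [0.005,-0.044,0],
    [0.005,-0.044,0],
    [0.005,-0.044,0],
    [0.005,-0.044,0],
    [0.005,-0.044,0],
    [0.005,-0.044,0],
    [0.005,-0.044,0]
  ],
  "jaw": [1,1,1,1,1,1,1,1]
}}

```text
clock: 15.15
eef_pos: [0.4847, 0.2371, 0.0734]
orientation: [179.9, -11.9, 7.2]
force: [0.6, 0.0, 1.4]
gripper_width: -0.0001
gripper_force: 0.5
```

{"method": "carry_out", "body": {
  "delta_pos": [
    [0.001,0,-0.003],
    [0.002,0,-0.0056],
    [0.0027,0,-0.0075],
    [0.0027,0,-0.0075],
    [0.0027,0,-0.0075],
    [0.0027,0,-0.0075],
    [0.0027,0,-0.0075],
    [0.0027,0,-0.0075]
  ],
  "twist": [
    [0,0,0],
    [0,0,0],
    [0,0,0],
    [0,0,0],
    [0,0,0],
    [0,0,0],
    [0,0,0],
    [0,0,0]
  ],
  "jaw": [1,1,1,1,1,1,1,1]
}}

```text
clock: 15.82
eef_pos: [0.4852, 0.2372, 0.0716]
orientation: [-180.0, -12.0, 7.2]
force: [-0.2, -0.7, 6.4]
gripper_width: -0.0001
gripper_force: 3.2
```

Contact. I'll press on in small steps.

{"method": "carry_out", "body": {
  "delta_pos": [
    [0.001,0,-0.003],
    [0.002,0,-0.0056],
    [0.0027,0,-0.0075],
    [0.0027,0,-0.0075],
    [0.0027,0,-0.0075],
    [0.0027,0,-0.0075],
    [0.0027,0,-0.0075],
    [0.0027,0,-0.0075]
  ],
  "twist": [
    [0,0,0],
    [0,0,0],
    [0,0,0],
    [0,0,0],
    [0,0,0],
    [0,0,0],
    [0,0,0],
    [0,0,0]
  ],
  "jaw": [1,1,1,1,1,1,1,1]
}}

```text
clock: 16.48
eef_pos: [0.4858, 0.2371, 0.0678]
orientation: [-180.0, -11.9, 7.2]
force: [-4.7, 0.2, 9.5]
gripper_width: -0.0002
gripper_force: 5.4
```

{"method": "carry_out", "body": {
  "delta_pos": [
    [0.001,0,-0.003],
    [0.002,0,-0.0056],
    [0.0027,0,-0.0075],
    [0.0027,0,-0.0075],
    [0.0027,0,-0.0075],
    [0.0027,0,-0.0075],
    [0.0027,0,-0.0075],
    [0.0027,0,-0.0075]
  ],
  "twist": [
    [0,0,0],
    [0,0,0],
    [0,0,0],
    [0,0,0],
    [0,0,0],
    [0,0,0],
    [0,0,0],
    [0,0,0]
  ],
  "jaw": [1,1,1,1,1,1,1,1]
}}

```text
clock: 17.15
eef_pos: [0.4861, 0.2368, 0.0627]
orientation: [180.0, -11.8, 7.2]
force: [-3.0, 0.4, 2.9]
gripper_width: 0.0
gripper_force: 1.6
```

{"method": "carry_out", "body": {
  "delta_pos": [
    [0.001,0,-0.003],
    [0.002,0,-0.0056],
    [0.003,0,-0.0094],
    [0.003,0,-0.0094],
    [0.003,0,-0.0094],
    [0.003,0,-0.0094],
    [0.003,0,-0.0094],
    [0.003,0,-0.0094]
  ],
  "twist": [
    [0,0,0],
    [0,0,0],
    [0,0,0],
    [0,0,0],
    [0,0,0],
    [0,0,0],
    [0,0,0],
    [0,0,0]
  ],
  "jaw": [1,1,1,1,1,1,1,1]
}}

```text
clock: 17.82
eef_pos: [0.4883, 0.2369, 0.0582]
orientation: [180.0, -11.9, 7.2]
force: [0.4, -0.3, 3.4]
gripper_width: -0.0003
gripper_force: 1.0
```

```bash
python3 chk.py .07
```

```text
scene 263 x [-0.0528  0.0532]
  x -0.052 y 0.0673 top 0.066
  x -0.038 y 0.0707 top 0.0417
  x -0.022 y 0.0703 top 0.023
  x -0.008 y 0.0704 top 0.0234
  x 0.008 y 0.0709 top 0.0236
  x 0.023 y 0.0711 top 0.0232
  x 0.038 y 0.0699 top 0.0252
  x 0.052 y 0.0701 top 0.0244
top 275 x [-0.0373  0.0514]
  x -0.022 y 0.0709 top 0.0245
  x -0.008 y 0.0704 top 0.024
  x 0.008 y 0.0688 top 0.024
  x 0.023 y 0.0688 top 0.0241
  x 0.038 y 0.0691 top 0.0253
  x 0.052 y 0.0691 top 0.0258
```

Short tube is home: its top is level at about 23.5 mm in both views, with y ≈ 0.070. Now the middle tube.

Run:
```python
from go import *
st(); from_now(up(.504,-.3189,.04),up(.504,-.3189,-.023))
T=[place(0,.007,z,-16) for z in(.045,.03)]
a=up(.504,-.3189,.1); print([delta(a,t) for t in T])
a=up(.504,-.3874,.1); print([delta(a,place(-.07,.007,z,-16)) for z in(.045,.03)])
```

```text
clock 17.9167
eef_pos [0.4881 0.2369 0.0581]
orientation [179.9628 -11.8586   7.214 ]
force [ 0.5617 -0.8894  1.7273]
wrist_torque [-0.0226 -0.0675  0.0127]
gripper_width -0.0001
gripper_force 1.0177
[ 0.1522 -0.8606 -0.0362] [-0.0116  0.0649  0.0343]
[ 0.1522 -0.8606 -0.1622] [-0.0116  0.0649  0.0343]
[(array([-0.0532,  0.733 , -0.04  ]), array([ 0.004 , -0.0219, -0.0339])), (array([-0.043 ,  0.7343, -0.0682]), array([ 0.004 , -0.0219, -0.0339]))]
[(array([-0.0671,  0.7274, -0.04  ]), array([ 0.004 , -0.0219, -0.0339])), (array([-0.057 ,  0.7287, -0.0682]), array([ 0.004 , -0.0219, -0.0339]))]
```

{"method": "carry_out", "body": {
  "delta_pos": [
    [0,0,0.08],
    [0,-0.02,0.12],
    [0.08,-0.43,0.12],
    [0.08,-0.43,0.12],
    [0.08,-0.43,0.12],
    [0.08,-0.43,0.12],
    [0.08,-0.43,0.12],
    [0.08,-0.43,0.12]
  ],
  "twist": [
    [0,0,0],
    [0,0,0],
    [-0.012,0.065,0.034],
    [-0.012,0.065,0.034],
    [-0.012,0.065,0.034],
    [-0.012,0.065,0.034],
    [-0.012,0.065,0.034],
    [-0.012,0.065,0.034]
  ],
  "jaw": [1,1,1,1,0.4,0.4,0.4,0.4]
}}

```text
clock: 18.58
eef_pos: [0.5281, 0.0129, 0.118]
orientation: [179.7, 0.1, 12.8]
force: [-0.4, -0.2, 0.0]
gripper_width: 0.0482
gripper_force: 0.0
```

{"method": "carry_out", "body": {
  "delta_pos": [
    [0.072,-0.43,-0.05],
    [0.072,-0.43,-0.05],
    [0.072,-0.43,-0.05],
    [0.072,-0.43,-0.05],
    [0.072,-0.43,-0.05],
    [0.072,-0.43,-0.1],
    [0.072,-0.43,-0.15],
    [0.072,-0.43,-0.156]
  ],
  "twist": [
    [0,0,0],
    [0,0,0],
    [0,0,0],
    [0,0,0],
    [0,0,0],
    [0,0,0],
    [0,0,0],
    [0,0,0]
  ],
  "jaw": [0.4,0.4,0.4,0.4,0.4,0.4,0.4,0.4]
}}

```text
clock: 19.25
eef_pos: [0.5605, -0.1932, 0.0357]
orientation: [-179.9, 0.4, 13.2]
force: [-0.6, 1.4, -0.9]
gripper_width: 0.0513
gripper_force: 0.0
```

Run:
```python
from go import *
ctrl.read_camera("top");ctrl.read_camera("top"); st(); from_now(up(.504,-.3189,-.023))
```

```text
clock 19.35
eef_pos [ 0.5625 -0.192   0.0388]
orientation [-179.9326    0.2498   13.3874]
force [1.1    0.5544 0.3747]
wrist_torque [-0.0262 -0.0129 -0.008 ]
gripper_width 0.0513
gripper_force 0.0
[ 0.0033 -0.0029 -0.1235] [-0.     -0.0014  0.0001]
```

{"method": "carry_out", "body": {
  "delta_pos": [
    [0.003,-0.002,-0.05],
    [0.003,-0.002,-0.1],
    [0.003,-0.002,-0.124],
    [0.003,-0.002,-0.124],
    [0.003,-0.002,-0.124],
    [0.003,-0.002,-0.124],
    [0.003,-0.002,-0.124],
    [0.003,-0.002,-0.124]
  ],
  "twist": [
    [0,0,0],
    [0,0,0],
    [0,0,0],
    [0,0,0],
    [0,0,0],
    [0,0,0],
    [0,0,0],
    [0,0,0]
  ],
  "jaw": [0.4,0.4,0.4,0.4,1,1,1,1]
}}

```text
clock: 20.02
eef_pos: [0.5665, -0.1944, -0.0202]
orientation: [179.9, -0.1, 13.4]
force: [-0.9, 0.9, 6.7]
gripper_width: 0.0204
gripper_force: 58.6
```

{"method": "carry_out", "body": {
  "delta_pos": [
    [0,0,0],
    [0,0,0.04],
    [0,0,0.12],
    [0,0,0.2],
    [0,0,0.26],
    [0,0.06,0.26],
    [0,0.12,0.26],
    [0,0.12,0.26]
  ],
  "twist": [
    [0,0,0],
    [0,0,0],
    [0,0,0],
    [0,0,0],
    [0,0,0],
    [0.004,-0.022,-0.034],
    [0.004,-0.022,-0.034],
    [0.004,-0.022,-0.034]
  ],
  "jaw": [1,1,1,1,1,1,1,1]
}}

```text
clock: 20.68
eef_pos: [0.5653, -0.1274, 0.1093]
orientation: [-179.8, -4.1, 7.5]
force: [0.5, 1.7, -1.1]
gripper_width: 0.0201
gripper_force: 58.7
```

Run:
```python
from go import *
st(); from_now(place(0,.007,.045,-16))
```

```text
clock 20.6833
eef_pos [ 0.5653 -0.1274  0.1093]
orientation [-179.8267   -4.0764    7.5105]
force [ 0.491   1.7278 -1.136 ]
wrist_torque [ 0.0828  0.0784 -0.0052]
gripper_width 0.0201
gripper_force 58.7111
[-0.0553  0.6009 -0.0585] [-0.001   0.0003 -0.0012]
```

{"method": "carry_out", "body": {
  "delta_pos": [
    [-0.053,0.61,0],
    [-0.053,0.61,0],
    [-0.053,0.61,0],
    [-0.053,0.61,0],
    [-0.053,0.61,0],
    [-0.053,0.61,0],
    [-0.053,0.61,0],
    [-0.053,0.61,0]
  ],
  "twist": [
    [0,0,0],
    [0,0,0],
    [0,0,0],
    [0,0,0],
    [0,0,0],
    [0,0,0],
    [0,0,0],
    [0,0,0]
  ],
  "jaw": [1,1,1,1,1,1,1,1]
}}

```text
clock: 21.35
eef_pos: [0.5375, 0.179, 0.1082]
orientation: [-179.9, -4.0, 7.7]
force: [-0.0, 0.3, -1.0]
gripper_width: 0.0203
gripper_force: 58.9
```

```bash
sed -i 's/^MID=.*/MID=np.array([.5444,.174,.086])/' plan.py
python3 - <<'E'
from go import *
for i in range(4): ctrl.read_camera("top")
st(); from_now(place(0,.007,.04,-16),place(0,.007,.028,-16),place(0,.007,.02,-16))
E
```

```text
clock 21.55
eef_pos [0.5389 0.1706 0.1083]
orientation [179.8894  -3.9767   7.3081]
force [-0.0826 -0.6318 -1.1428]
wrist_torque [-0.0513  0.0907  0.0106]
gripper_width 0.0203
gripper_force 58.8534Traceback (most recent call last):
  File "<stdin>", line 3, in <module>
  File "go.py", line 12, in place
    return pose(y,xg,zh+(xg-.03)*np.tan(np.radians(t)),t)
  File "plan.py", line 7, in pose
    Rt=RD*R.from_euler("y",-tilt,degrees=True)*R.from_euler("x",180,degrees=True)
       ^^
NameError: name 'RD' is not defined. Did you mean: 'R'?
```

```bash
sed -i 's/^MID=.*/&; RD=R.from_euler("xyz",[0,-20,7.3],degrees=True)/' plan.py
python3 - <<'E'
from go import *
st(); from_now(place(0,.007,.04,-16),place(0,.007,.028,-16),place(0,.007,.02,-16))
E
python3 chk.py 0
```

```text
clock 21.55
eef_pos [0.5389 0.1706 0.1083]
orientation [179.8894  -3.9767   7.3081]
force [-0.0826 -0.6318 -1.1428]
wrist_torque [-0.0513  0.0907  0.0106]
gripper_width 0.0203
gripper_force 58.8534
[ 0.0002  0.0053 -0.064 ] [ 0.0006 -0.0001 -0.    ]
[ 0.0084  0.0064 -0.0865] [ 0.0006 -0.0001 -0.    ]
[ 0.0138  0.0071 -0.1016] [ 0.0006 -0.0001 -0.    ]
scene 410 x [-0.0136  0.0826]
  x -0.008 y -0.0008 top 0.0937
  x 0.008 y -0.0022 top 0.0905
  x 0.023 y 0.0012 top 0.0859
  x 0.038 y -0.0024 top 0.0795
  x 0.052 y -0.0027 top 0.0767
  x 0.068 y -0.0029 top 0.073
  x 0.083 y -0.0024 top 0.0698
top 172 x [-0.0436  0.0816]
  x -0.022 y -0.0028 top 0.094
  x -0.008 y -0.0035 top 0.0941
  x 0.008 y -0.0071 top 0.0912
  x 0.068 y -0.0101 top 0.0733
  x 0.083 y -0.0065 top 0.0711
```

{"method": "carry_out", "body": {
  "delta_pos": [
    [0.0002,0.0053,-0.04],
    [0.0002,0.0053,-0.064],
    [0.004,0.006,-0.074],
    [0.0084,0.0064,-0.0865],
    [0.0084,0.0064,-0.0865],
    [0.0084,0.0064,-0.0865],
    [0.0084,0.0064,-0.0865],
    [0.0084,0.0064,-0.0865]
  ],
  "twist": [
    [0,0,0],
    [0,0,0],
    [0,0,0],
    [0,0,0],
    [0,0,0],
    [0,0,0],
    [0,0,0],
    [0,0,0]
  ],
  "jaw": [1,1,1,1,1,1,1,1]
}}

```text
clock: 22.32
eef_pos: [0.5443, 0.1742, 0.0657]
orientation: [180.0, -4.1, 7.2]
force: [1.9, 2.5, 4.0]
gripper_width: 0.0202
gripper_force: 59.2
```

{"method": "carry_out", "body": {
  "delta_pos": [
    [0.0007,0,-0.002],
    [0.0014,0,-0.0038],
    [0.0027,0,-0.0075],
    [0.0027,0,-0.0075],
    [0.0027,0,-0.0075],
    [0.0027,0,-0.0075],
    [0.0027,0,-0.0075],
    [0.0027,0,-0.0075]
  ],
  "twist": [
    [0,0,0],
    [0,0,0],
    [0,0,0],
    [0,0,0],
    [0,0,0],
    [0,0,0],
    [0,0,0],
    [0,0,0]
  ],
  "jaw": [1,1,1,1,1,1,1,1]
}}

```text
clock: 22.98
eef_pos: [0.5451, 0.1743, 0.0622]
orientation: [180.0, -4.1, 7.2]
force: [-0.6, 2.8, 10.4]
gripper_width: 0.0208
gripper_force: 59.9
```

{"method": "carry_out", "body": {
  "delta_pos": [
    [0.0007,0,-0.002],
    [0.0014,0,-0.0038],
    [0.0024,0,-0.0066],
    [0.0024,0,-0.0066],
    [0.0024,0,-0.0066],
    [0.0024,0,-0.0066],
    [0.0024,0,-0.0066],
    [0.0024,0,-0.0066]
  ],
  "twist": [
    [0,0,0],
    [0,0,0],
    [0,0,0],
    [0,0,0],
    [0,0,0],
    [0,0,0],
    [0,0,0],
    [0,0,0]
  ],
  "jaw": [1,1,1,1,1,1,1,1]
}}

```text
clock: 23.65
eef_pos: [0.5461, 0.1745, 0.0591]
orientation: [180.0, -4.1, 7.3]
force: [-3.8, 3.8, 13.4]
gripper_width: 0.02
gripper_force: 60.2
```

{"method": "carry_out", "body": {
  "delta_pos": [
    [0.0007,0,-0.002],
    [0.0014,0,-0.0038],
    [0.002,0,-0.0056],
    [0.002,0,-0.0056],
    [0.002,0,-0.0056],
    [0.002,0,-0.0056],
    [0.002,0,-0.0056],
    [0.002,0,-0.0056]
  ],
  "twist": [
    [0,0,0],
    [0,0,0],
    [0,0,0],
    [0,0,0],
    [0,0,0],
    [0,0,0],
    [0,0,0],
    [0,0,0]
  ],
  "jaw": [1,1,1,1,1,1,1,1]
}}

```text
clock: 24.32
eef_pos: [0.5469, 0.1746, 0.0564]
orientation: [180.0, -4.1, 7.3]
force: [-4.1, 3.0, 15.1]
gripper_width: 0.0205
gripper_force: 60.4
```

{"method": "carry_out", "body": {
  "delta_pos": [
    [0.0007,0,-0.002],
    [0.0014,0,-0.0038],
    [0.0014,0,-0.0046],
    [0.0014,0,-0.0046],
    [0.0014,0,-0.0046],
    [0.0014,0,-0.0046],
    [0.0014,0,-0.0046],
    [0.0014,0,-0.0046]
  ],
  "twist": [
    [0,0,0],
    [0,0,0],
    [0,0,0],
    [0,0,0],
    [0,0,0],
    [0,0,0],
    [0,0,0],
    [0,0,0]
  ],
  "jaw": [1,1,1,1,1,1,1,1]
}}

```text
clock: 24.98
eef_pos: [0.5469, 0.1747, 0.0524]
orientation: [180.0, -3.9, 7.3]
force: [0.4, 5.3, 0.9]
gripper_width: 0.0202
gripper_force: 60.9
```

{"method": "carry_out", "body": {
  "delta_pos": [
    [0.0007,0,-0.002],
    [0.0014,0,-0.0038],
    [0.0014,0,-0.0046],
    [0.0014,0,-0.0046],
    [0.0014,0,-0.0046],
    [0.0014,0,-0.0046],
    [0.0014,0,-0.0046],
    [0.0014,0,-0.0046]
  ],
  "twist": [
    [0,0,0],
    [0,0,0],
    [0,0,0],
    [0,0,0],
    [0,0,0],
    [0,0,0],
    [0,0,0],
    [0,0,0]
  ],
  "jaw": [1,1,1,1,1,1,1,1]
}}

```text
clock: 25.65
eef_pos: [0.5474, 0.1748, 0.0506]
orientation: [180.0, -3.9, 7.3]
force: [-3.6, 4.5, 7.4]
gripper_width: 0.0204
gripper_force: 61.5
```

{"method": "carry_out", "body": {
  "delta_pos": [
    [0,0,0],
    [0,0,0],
    [0,0,0],
    [0,0,0],
    [0,0,0.05],
    [0,0,0.12],
    [0,0,0.14],
    [0,0,0.14]
  ],
  "twist": [
    [0,0,0],
    [0,0,0],
    [0,0,0],
    [0,0,0],
    [0,0,0],
    [0,0,0],
    [0,0,0],
    [0,0,0]
  ],
  "jaw": [0.55,0.55,0.55,0.55,0.55,0.55,0.55,0.55]
}}

```text
clock: 26.32
eef_pos: [0.5501, 0.1738, 0.1233]
orientation: [180.0, -4.3, 7.2]
force: [0.4, 0.4, -0.5]
gripper_width: 0.0384
gripper_force: 0.0
```

```bash
python3 - <<'E'
from go import *
ctrl.read_camera("top"); st(); from_now(*[tip(.0,-.052,z) for z in(.07,.046,.03,.02)])
E
python3 chk.py 0
```

```text
clock 26.3667
eef_pos [0.5489 0.1738 0.1215]
orientation [179.9465  -4.1163   7.2129]
force [-0.4405  0.1248 -1.0067]
wrist_torque [ 0.006   0.1124 -0.0096]
gripper_width 0.0384
gripper_force 0.0
[-0.138  -0.0162 -0.0484] [ 0.0058 -0.0434  0.0005]
[-0.1217 -0.0141 -0.0935] [ 0.0058 -0.0434  0.0005]
[-0.1108 -0.0127 -0.1236] [ 0.0058 -0.0434  0.0005]
[-0.104  -0.0119 -0.1423] [ 0.0058 -0.0434  0.0005]
scene 383 x [-0.0653  0.0704]
  x -0.068 y 0.0013 top 0.05
  x -0.052 y 0.0003 top 0.0476
  x -0.038 y 0.0005 top 0.0433
  x -0.022 y 0.0004 top 0.0377
  x -0.008 y 0.0005 top 0.0349
  x 0.008 y 0.0004 top 0.031
  x 0.023 y 0.0007 top 0.0267
  x 0.038 y 0.001 top 0.021
  x 0.052 y 0.001 top 0.0187
  x 0.068 y -0.0002 top 0.0172
top 342 x [-0.0739  0.0693]
  x -0.068 y -0.0016 top 0.0492
  x -0.052 y -0.001 top 0.0479
  x -0.038 y -0.0006 top 0.0442
  x -0.022 y -0.0009 top 0.0381
  x -0.008 y -0.0012 top 0.0359
  x 0.008 y -0.002 top 0.0312
  x 0.052 y -0.0065 top 0.0188
  x 0.068 y -0.0032 top 0.0176
```

{"method": "carry_out", "body": {
  "delta_pos": [
    [-0.07,-0.008,0],
    [-0.138,-0.016,-0.02],
    [-0.138,-0.016,-0.048],
    [-0.138,-0.016,-0.048],
    [-0.138,-0.016,-0.048],
    [-0.13,-0.015,-0.07],
    [-0.122,-0.014,-0.093],
    [-0.122,-0.014,-0.093]
  ],
  "twist": [
    [0.006,-0.043,0],
    [0.006,-0.043,0],
    [0.006,-0.043,0],
    [0.006,-0.043,0],
    [0.006,-0.043,0],
    [0.006,-0.043,0],
    [0.006,-0.043,0],
    [0.006,-0.043,0]
  ],
  "jaw": [1,1,1,1,1,1,1,1]
}}

```text
clock: 27.13
eef_pos: [0.4888, 0.1673, 0.073]
orientation: [180.0, -11.8, 7.2]
force: [-0.1, 1.2, 1.1]
gripper_width: -0.0
gripper_force: 0.2
```

{"method": "carry_out", "body": {
  "delta_pos": [
    [0.001,0,-0.003],
    [0.002,0,-0.0056],
    [0.0027,0,-0.0075],
    [0.0027,0,-0.0075],
    [0.0027,0,-0.0075],
    [0.0027,0,-0.0075],
    [0.0027,0,-0.0075],
    [0.0027,0,-0.0075]
  ],
  "twist": [
    [0,0,0],
    [0,0,0],
    [0,0,0],
    [0,0,0],
    [0,0,0],
    [0,0,0],
    [0,0,0],
    [0,0,0]
  ],
  "jaw": [1,1,1,1,1,1,1,1]
}}

```text
clock: 27.8
eef_pos: [0.4896, 0.1672, 0.0709]
orientation: [-180.0, -11.9, 7.2]
force: [1.4, 0.6, 5.3]
gripper_width: 0.0001
gripper_force: 2.6
```

{"method": "carry_out", "body": {
  "delta_pos": [
    [0.001,0,-0.003],
    [0.002,0,-0.0056],
    [0.0027,0,-0.0075],
    [0.0027,0,-0.0075],
    [0.0027,0,-0.0075],
    [0.0027,0,-0.0075],
    [0.0027,0,-0.0075],
    [0.0027,0,-0.0075]
  ],
  "twist": [
    [0,0,0],
    [0,0,0],
    [0,0,0],
    [0,0,0],
    [0,0,0],
    [0,0,0],
    [0,0,0],
    [0,0,0]
  ],
  "jaw": [1,1,1,1,1,1,1,1]
}}

```text
clock: 28.47
eef_pos: [0.4901, 0.1672, 0.0671]
orientation: [-179.9, -11.9, 7.2]
force: [-2.1, -0.2, 9.4]
gripper_width: -0.0
gripper_force: 4.6
```

{"method": "carry_out", "body": {
  "delta_pos": [
    [0.001,0,-0.003],
    [0.002,0,-0.0056],
    [0.0027,0,-0.0075],
    [0.0027,0,-0.0075],
    [0.0027,0,-0.0075],
    [0.0027,0,-0.0075],
    [0.0027,0,-0.0075],
    [0.0027,0,-0.0075]
  ],
  "twist": [
    [0,0,0],
    [0,0,0],
    [0,0,0],
    [0,0,0],
    [0,0,0],
    [0,0,0],
    [0,0,0],
    [0,0,0]
  ],
  "jaw": [1,1,1,1,1,1,1,1]
}}

```text
clock: 29.13
eef_pos: [0.4906, 0.167, 0.0624]
orientation: [-180.0, -11.7, 7.2]
force: [-2.9, 1.2, 1.5]
gripper_width: -0.0005
gripper_force: 1.8
```

{"method": "carry_out", "body": {
  "delta_pos": [
    [0.001,0,-0.003],
    [0.002,0,-0.0056],
    [0.0027,0,-0.0085],
    [0.0027,0,-0.0085],
    [0.0027,0,-0.0085],
    [0.0027,0,-0.0085],
    [0.0027,0,-0.0085],
    [0.0027,0,-0.0085]
  ],
  "twist": [
    [0,0,0],
    [0,0,0],
    [0,0,0],
    [0,0,0],
    [0,0,0],
    [0,0,0],
    [0,0,0],
    [0,0,0]
  ],
  "jaw": [1,1,1,1,1,1,1,1]
}}

```text
clock: 29.8
eef_pos: [0.4925, 0.167, 0.0583]
orientation: [-180.0, -11.8, 7.2]
force: [-0.6, 0.2, 0.6]
gripper_width: 0.0002
gripper_force: 0.0
```

```bash
python3 chk.py 0
python3 - <<'E'
from go import *
st(); from_now(up(.504,-.3874,.04))
E
```

```text
scene 302 x [-0.0625  0.0714]
  x -0.068 y 0.0008 top 0.037
  x -0.052 y -0.0019 top 0.0596
  x -0.038 y 0.0016 top 0.0433
  x -0.022 y 0.0013 top 0.0219
  x -0.008 y 0.0001 top 0.022
  x 0.008 y 0.0011 top 0.0223
  x 0.023 y 0.0005 top 0.0219
  x 0.038 y -0.0001 top 0.0224
  x 0.052 y 0.0004 top 0.0235
  x 0.068 y 0.0007 top 0.0237
top 346 x [-0.0408  0.069 ]
  x -0.038 y -0.0088 top 0.0201
  x -0.022 y -0.0001 top 0.0229
  x -0.008 y -0.0009 top 0.0231
  x 0.008 y -0.0008 top 0.0222
  x 0.023 y 0.0005 top 0.0222
  x 0.038 y -0.0001 top 0.0233
  x 0.052 y -0.0021 top 0.0242
  x 0.068 y -0.0013 top 0.0241
clock 29.9
eef_pos [0.4925 0.167  0.0583]
orientation [-179.9807  -11.7853    7.2267]
force [ 0.0693 -0.5817 -0.1671]
wrist_torque [-0.0513  0.2221  0.0135]
gripper_width -0.0001
gripper_force 0.0
[ 0.1752 -0.8541 -0.0366] [-0.0118  0.0644  0.0342]
```

Middle tube is home: level at 22–23 mm and y ≈ 0. Now the long tube.

{"method": "carry_out", "body": {
  "delta_pos": [
    [0,0,0.08],
    [0,-0.02,0.12],
    [0.08,-0.43,0.12],
    [0.08,-0.43,0.12],
    [0.08,-0.43,0.12],
    [0.08,-0.43,0.12],
    [0.08,-0.43,0.12],
    [0.08,-0.43,0.12]
  ],
  "twist": [
    [0,0,0],
    [0,0,0],
    [-0.012,0.065,0.034],
    [-0.012,0.065,0.034],
    [-0.012,0.065,0.034],
    [-0.012,0.065,0.034],
    [-0.012,0.065,0.034],
    [-0.012,0.065,0.034]
  ],
  "jaw": [1,1,1,1,0.4,0.4,0.4,0.4]
}}

```text
clock: 30.57
eef_pos: [0.5331, -0.0577, 0.1187]
orientation: [179.7, 0.1, 12.8]
force: [0.3, -1.7, 0.9]
gripper_width: 0.048
gripper_force: 0.0
```

{"method": "carry_out", "body": {
  "delta_pos": [
    [0.095,-0.426,-0.05],
    [0.095,-0.426,-0.05],
    [0.095,-0.426,-0.05],
    [0.095,-0.426,-0.05],
    [0.095,-0.426,-0.05],
    [0.095,-0.426,-0.1],
    [0.095,-0.426,-0.15],
    [0.095,-0.426,-0.156]
  ],
  "twist": [
    [0,0,0],
    [0,0,0],
    [0,0,0],
    [0,0,0],
    [0,0,0],
    [0,0,0],
    [0,0,0],
    [0,0,0]
  ],
  "jaw": [0.4,0.4,0.4,0.4,0.4,0.4,0.4,0.4]
}}

```text
clock: 31.23
eef_pos: [0.5771, -0.261, 0.0358]
orientation: [-179.8, 0.4, 13.2]
force: [-1.1, 1.2, -0.8]
gripper_width: 0.0511
gripper_force: 0.0
```

Run:
```python
from go import *
ctrl.read_camera("top");ctrl.read_camera("top"); st(); from_now(up(.504,-.388,-.023))
```

```text
clock 31.3333
eef_pos [ 0.579  -0.2598  0.0392]
orientation [-179.8778    0.2549   13.396 ]
force [ 0.2812 -0.169   0.0548]
wrist_torque [0.0192 0.0393 0.0161]
gripper_width 0.051
gripper_force 0.0
[ 0.0023 -0.0017 -0.1244] [-0.0003 -0.0015  0.    ]
```

{"method": "carry_out", "body": {
  "delta_pos": [
    [0.002,-0.002,-0.05],
    [0.002,-0.002,-0.1],
    [0.002,-0.002,-0.124],
    [0.002,-0.002,-0.124],
    [0.002,-0.002,-0.124],
    [0.002,-0.002,-0.124],
    [0.002,-0.002,-0.124],
    [0.002,-0.002,-0.124]
  ],
  "twist": [
    [0,0,0],
    [0,0,0],
    [0,0,0],
    [0,0,0],
    [0,0,0],
    [0,0,0],
    [0,0,0],
    [0,0,0]
  ],
  "jaw": [0.4,0.4,0.4,0.4,1,1,1,1]
}}

```text
clock: 32.0
eef_pos: [0.5821, -0.2624, -0.0197]
orientation: [179.9, -0.0, 13.4]
force: [-1.3, 1.7, 7.6]
gripper_width: 0.0205
gripper_force: 58.6
```

{"method": "carry_out", "body": {
  "delta_pos": [
    [0,0,0],
    [0,0,0.04],
    [0,0,0.12],
    [0,0,0.2],
    [0,0,0.26],
    [0,0.06,0.26],
    [0,0.12,0.26],
    [0,0.12,0.26]
  ],
  "twist": [
    [0,0,0],
    [0,0,0],
    [0,0,0],
    [0,0,0],
    [0,0,0],
    [0.004,-0.022,-0.034],
    [0.004,-0.022,-0.034],
    [0.004,-0.022,-0.034]
  ],
  "jaw": [1,1,1,1,1,1,1,1]
}}

```text
clock: 32.67
eef_pos: [0.5811, -0.1951, 0.1096]
orientation: [-179.7, -4.0, 7.5]
force: [-0.1, 1.9, -1.9]
gripper_width: 0.0204
gripper_force: 58.8
```

Run:
```python
from go import *
ctrl.read_camera("top");ctrl.read_camera("top");st(); from_now(place(-.07,.007,.045,-16))
```

```text
clock 32.7667
eef_pos [ 0.5812 -0.2002  0.1092]
orientation [-179.9908   -3.9684    7.4215]
force [ 0.4641 -0.5827 -0.666 ]
wrist_torque [-0.0561  0.0605  0.025 ]
gripper_width 0.0201
gripper_force 58.8075
[-0.0701  0.6078 -0.0564] [-0.     -0.0002 -0.0007]
```

{"method": "carry_out", "body": {
  "delta_pos": [
    [-0.07,0.608,0],
    [-0.07,0.608,0],
    [-0.07,0.608,0],
    [-0.07,0.608,0],
    [-0.07,0.608,0],
    [-0.07,0.608,0],
    [-0.07,0.608,0],
    [-0.07,0.608,0]
  ],
  "twist": [
    [0,0,0],
    [0,0,0],
    [0,0,0],
    [0,0,0],
    [0,0,0],
    [0,0,0],
    [0,0,0],
    [0,0,0]
  ],
  "jaw": [1,1,1,1,1,1,1,1]
}}

```text
clock: 33.43
eef_pos: [0.5453, 0.1087, 0.1081]
orientation: [-179.9, -3.9, 7.6]
force: [-0.7, 0.8, -0.8]
gripper_width: 0.0206
gripper_force: 59.0
```

```bash
python3 - <<'E'
from go import *
for i in range(2): ctrl.read_camera("top")
E
python3 chk.py -.07;  python3 - <<'E'
from go import *
st(); from_now(place(-.07,.007,.04,-16),place(-.07,.007,.028,-16),place(-.07,.007,.02,-16))
E
```

```text
scene 468 x [-0.0147  0.0971]
  x -0.008 y -0.0693 top 0.0935
  x 0.008 y -0.0679 top 0.089
  x 0.023 y -0.07 top 0.085
  x 0.038 y -0.0676 top 0.0788
  x 0.052 y -0.0676 top 0.0759
  x 0.068 y -0.0674 top 0.0719
  x 0.083 y -0.0672 top 0.0678
  x 0.098 y -0.0674 top 0.0648
top 151 x [-0.0503  0.0947]
  x -0.022 y -0.0719 top 0.0941
  x -0.008 y -0.0727 top 0.0933
  x 0.083 y -0.0808 top 0.0662
  x 0.098 y -0.0806 top 0.0643
clock 33.6333
eef_pos [0.5464 0.101  0.1084]
orientation [179.9142  -3.9254   7.2556]
force [-0.0384 -1.0058 -0.448 ]
wrist_torque [-0.0483  0.0164  0.0042]
gripper_width 0.0199
gripper_force 58.9919
[ 0.0029  0.0058 -0.0642] [ 0.0005 -0.0004  0.0003]
[ 0.011   0.0068 -0.0867] [ 0.0005 -0.0004  0.0003]
[ 0.0165  0.0075 -0.1018] [ 0.0005 -0.0004  0.0003]
```

{"method": "carry_out", "body": {
  "delta_pos": [
    [0.003,0.0065,-0.04],
    [0.003,0.0065,-0.064],
    [0.007,0.007,-0.074],
    [0.011,0.0075,-0.0867],
    [0.011,0.0075,-0.0867],
    [0.011,0.0075,-0.0867],
    [0.011,0.0075,-0.0867],
    [0.011,0.0075,-0.0867]
  ],
  "twist": [
    [0,0,0],
    [0,0,0],
    [0,0,0],
    [0,0,0],
    [0,0,0],
    [0,0,0],
    [0,0,0],
    [0,0,0]
  ],
  "jaw": [1,1,1,1,1,1,1,1]
}}

```text
clock: 34.3
eef_pos: [0.5526, 0.1052, 0.0659]
orientation: [180.0, -4.0, 7.2]
force: [1.1, -0.1, 3.3]
gripper_width: 0.0203
gripper_force: 59.3
```

{"method": "carry_out", "body": {
  "delta_pos": [
    [0.0007,0,-0.002],
    [0.0014,0,-0.0038],
    [0.0027,0,-0.0075],
    [0.0027,0,-0.0075],
    [0.0027,0,-0.0075],
    [0.0027,0,-0.0075],
    [0.0027,0,-0.0075],
    [0.0027,0,-0.0075]
  ],
  "twist": [
    [0,0,0],
    [0,0,0],
    [0,0,0],
    [0,0,0],
    [0,0,0],
    [0,0,0],
    [0,0,0],
    [0,0,0]
  ],
  "jaw": [1,1,1,1,1,1,1,1]
}}

```text
clock: 34.97
eef_pos: [0.5535, 0.1053, 0.0623]
orientation: [180.0, -4.0, 7.2]
force: [-2.0, -0.0, 9.3]
gripper_width: 0.0205
gripper_force: 59.9
```

{"method": "carry_out", "body": {
  "delta_pos": [
    [0.0007,0,-0.002],
    [0.0014,0,-0.0038],
    [0.0024,0,-0.0066],
    [0.0024,0,-0.0066],
    [0.0024,0,-0.0066],
    [0.0024,0,-0.0066],
    [0.0024,0,-0.0066],
    [0.0024,0,-0.0066]
  ],
  "twist": [
    [0,0,0],
    [0,0,0],
    [0,0,0],
    [0,0,0],
    [0,0,0],
    [0,0,0],
    [0,0,0],
    [0,0,0]
  ],
  "jaw": [1,1,1,1,1,1,1,1]
}}

```text
clock: 35.63
eef_pos: [0.5546, 0.1054, 0.0594]
orientation: [180.0, -4.0, 7.2]
force: [-3.3, 0.9, 12.9]
gripper_width: 0.0201
gripper_force: 60.2
```

{"method": "carry_out", "body": {
  "delta_pos": [
    [0.0007,0,-0.002],
    [0.0014,0,-0.0038],
    [0.002,0,-0.0056],
    [0.002,0,-0.0056],
    [0.002,0,-0.0056],
    [0.002,0,-0.0056],
    [0.002,0,-0.0056],
    [0.002,0,-0.0056]
  ],
  "twist": [
    [0,0,0],
    [0,0,0],
    [0,0,0],
    [0,0,0],
    [0,0,0],
    [0,0,0],
    [0,0,0],
    [0,0,0]
  ],
  "jaw": [1,1,1,1,1,1,1,1]
}}

```text
clock: 36.3
eef_pos: [0.5555, 0.1056, 0.0567]
orientation: [-180.0, -4.0, 7.2]
force: [-4.0, -0.1, 14.8]
gripper_width: 0.0203
gripper_force: 60.4
```

{"method": "carry_out", "body": {
  "delta_pos": [
    [0.0007,0,-0.002],
    [0.0014,0,-0.0038],
    [0.0014,0,-0.0046],
    [0.0014,0,-0.0046],
    [0.0014,0,-0.0046],
    [0.0014,0,-0.0046],
    [0.0014,0,-0.0046],
    [0.0014,0,-0.0046]
  ],
  "twist": [
    [0,0,0],
    [0,0,0],
    [0,0,0],
    [0,0,0],
    [0,0,0],
    [0,0,0],
    [0,0,0],
    [0,0,0]
  ],
  "jaw": [1,1,1,1,1,1,1,1]
}}

```text
clock: 36.97
eef_pos: [0.5554, 0.1056, 0.0526]
orientation: [180.0, -3.9, 7.2]
force: [-0.8, 1.2, 0.3]
gripper_width: 0.0202
gripper_force: 61.0
```

{"method": "carry_out", "body": {
  "delta_pos": [
    [0.0007,0,-0.002],
    [0.0014,0,-0.0038],
    [0.0014,0,-0.0046],
    [0.0014,0,-0.0046],
    [0.0014,0,-0.0046],
    [0.0014,0,-0.0046],
    [0.0014,0,-0.0046],
    [0.0014,0,-0.0046]
  ],
  "twist": [
    [0,0,0],
    [0,0,0],
    [0,0,0],
    [0,0,0],
    [0,0,0],
    [0,0,0],
    [0,0,0],
    [0,0,0]
  ],
  "jaw": [1,1,1,1,1,1,1,1]
}}

```text
clock: 37.63
eef_pos: [0.5561, 0.1057, 0.0508]
orientation: [180.0, -3.9, 7.2]
force: [-1.7, 0.5, 6.0]
gripper_width: 0.0201
gripper_force: 61.6
```

Snapped in. I'll release, rise, and go on to the other end.

{"method": "carry_out", "body": {
  "delta_pos": [
    [0,0,0],
    [0,0,0],
    [0,0,0],
    [0,0,0],
    [0,0,0.05],
    [0,0,0.12],
    [0,0,0.14],
    [0,0,0.14]
  ],
  "twist": [
    [0,0,0],
    [0,0,0],
    [0,0,0],
    [0,0,0],
    [0,0,0],
    [0,0,0],
    [0,0,0],
    [0,0,0]
  ],
  "jaw": [0.55,0.55,0.55,0.55,0.55,0.55,0.55,0.55]
}}

```text
clock: 38.3
eef_pos: [0.5585, 0.1058, 0.1235]
orientation: [-180.0, -4.2, 7.2]
force: [0.3, -0.2, 0.4]
gripper_width: 0.0381
gripper_force: 0.0
```

```bash
python3 - <<'E'
from go import *
ctrl.read_camera("top"); st(); from_now(*[tip(-.07,-.054,z) for z in(.07,.046)])
E
python3 chk.py -.07
```

```text
clock 38.35
eef_pos [0.5573 0.1059 0.1217]
orientation [-179.992    -4.0816    7.2566]
force [-0.5183  1.0764 -1.3423]
wrist_torque [-0.0372  0.0559  0.0317]
gripper_width 0.0383
gripper_force 0.0
[-0.1408 -0.0197 -0.0502] [ 0.0055 -0.0436  0.0002]
[-0.1245 -0.0176 -0.0953] [ 0.0055 -0.0436  0.0002]
scene 401 x [-0.0832  0.0738]
  x -0.082 y -0.0695 top 0.0547
  x -0.068 y -0.069 top 0.0523
  x -0.052 y -0.0693 top 0.0479
  x -0.038 y -0.0695 top 0.0442
  x -0.022 y -0.0689 top 0.038
  x -0.008 y -0.0692 top 0.0356
  x 0.008 y -0.0689 top 0.0308
  x 0.023 y -0.0697 top 0.028
  x 0.038 y -0.0692 top 0.0203
  x 0.052 y -0.0693 top 0.0187
  x 0.068 y -0.0694 top 0.0153
top 413 x [-0.0908  0.0101]
  x -0.098 y -0.0709 top 0.0517
  x -0.082 y -0.0706 top 0.0545
  x -0.068 y -0.0705 top 0.0528
  x -0.052 y -0.0702 top 0.0476
  x -0.038 y -0.0705 top 0.0444
  x -0.022 y -0.0705 top 0.0376
  x -0.008 y -0.0706 top 0.0351
  x 0.008 y -0.0713 top 0.0309
```

{"method": "carry_out", "body": {
  "delta_pos": [
    [-0.07,-0.009,0],
    [-0.14,-0.02,-0.02],
    [-0.14,-0.02,-0.048],
    [-0.14,-0.02,-0.048],
    [-0.14,-0.02,-0.048],
    [-0.132,-0.019,-0.07],
    [-0.124,-0.0175,-0.095],
    [-0.124,-0.0175,-0.095]
  ],
  "twist": [
    [0.006,-0.043,0],
    [0.006,-0.043,0],
    [0.006,-0.043,0],
    [0.006,-0.043,0],
    [0.006,-0.043,0],
    [0.006,-0.043,0],
    [0.006,-0.043,0],
    [0.006,-0.043,0]
  ],
  "jaw": [1,1,1,1,1,1,1,1]
}}

```text
clock: 39.12
eef_pos: [0.4964, 0.0974, 0.0721]
orientation: [-179.9, -11.7, 7.3]
force: [-0.0, -0.8, -0.4]
gripper_width: -0.0001
gripper_force: 0.0
```

{"method": "carry_out", "body": {
  "delta_pos": [
    [0.001,0,-0.003],
    [0.002,0,-0.0056],
    [0.0027,0,-0.0075],
    [0.0027,0,-0.0075],
    [0.0027,0,-0.0075],
    [0.0027,0,-0.0075],
    [0.0027,0,-0.0075],
    [0.0027,0,-0.0075]
  ],
  "twist": [
    [0,0,0],
    [0,0,0],
    [0,0,0],
    [0,0,0],
    [0,0,0],
    [0,0,0],
    [0,0,0],
    [0,0,0]
  ],
  "jaw": [1,1,1,1,1,1,1,1]
}}

```text
clock: 39.78
eef_pos: [0.4965, 0.0971, 0.0697]
orientation: [-179.9, -11.8, 7.2]
force: [2.6, 0.4, 4.4]
gripper_width: -0.0003
gripper_force: 1.8
```

{"method": "carry_out", "body": {
  "delta_pos": [
    [0.001,0,-0.003],
    [0.002,0,-0.0056],
    [0.0027,0,-0.0075],
    [0.0027,0,-0.0075],
    [0.0027,0,-0.0075],
    [0.0027,0,-0.0075],
    [0.0027,0,-0.0075],
    [0.0027,0,-0.0075]
  ],
  "twist": [
    [0,0,0],
    [0,0,0],
    [0,0,0],
    [0,0,0],
    [0,0,0],
    [0,0,0],
    [0,0,0],
    [0,0,0]
  ],
  "jaw": [1,1,1,1,1,1,1,1]
}}

```text
clock: 40.45
eef_pos: [0.4969, 0.0971, 0.0658]
orientation: [-179.9, -11.7, 7.2]
force: [-0.8, 0.0, 8.1]
gripper_width: -0.0002
gripper_force: 4.1
```

{"method": "carry_out", "body": {
  "delta_pos": [
    [0.001,0,-0.003],
    [0.002,0,-0.0056],
    [0.0027,0,-0.0075],
    [0.0027,0,-0.0075],
    [0.0027,0,-0.0075],
    [0.0027,0,-0.0075],
    [0.0027,0,-0.0075],
    [0.0027,0,-0.0075]
  ],
  "twist": [
    [0,0,0],
    [0,0,0],
    [0,0,0],
    [0,0,0],
    [0,0,0],
    [0,0,0],
    [0,0,0],
    [0,0,0]
  ],
  "jaw": [1,1,1,1,1,1,1,1]
}}

```text
clock: 41.12
eef_pos: [0.4978, 0.097, 0.0614]
orientation: [-179.9, -11.7, 7.2]
force: [-2.0, 0.5, 0.7]
gripper_width: 0.0002
gripper_force: 0.8
```

{"method": "carry_out", "body": {
  "delta_pos": [
    [0.001,0,-0.003],
    [0.002,0,-0.0056],
    [0.0027,0,-0.0085],
    [0.0027,0,-0.0085],
    [0.0027,0,-0.0085],
    [0.0027,0,-0.0085],
    [0.0027,0,-0.0085],
    [0.0027,0,-0.0085]
  ],
  "twist": [
    [0,0,0],
    [0,0,0],
    [0,0,0],
    [0,0,0],
    [0,0,0],
    [0,0,0],
    [0,0,0],
    [0,0,0]
  ],
  "jaw": [1,1,1,1,1,1,1,1]
}}

```text
clock: 41.78
eef_pos: [0.4998, 0.097, 0.0575]
orientation: [-179.9, -11.7, 7.2]
force: [-0.2, -0.5, 0.7]
gripper_width: -0.0
gripper_force: 0.0
```

```bash
python3 chk.py -.07|grep -v "x -0.0[3-9]"
```

```text
scene 340 x [-0.0601  0.0867]
  x -0.022 y -0.0697 top 0.0217
  x -0.008 y -0.0689 top 0.022
  x 0.008 y -0.0693 top 0.0225
  x 0.023 y -0.0677 top 0.0231
  x 0.038 y -0.069 top 0.0224
  x 0.052 y -0.0689 top 0.0222
  x 0.068 y -0.0695 top 0.0242
  x 0.083 y -0.0693 top 0.0234
top 426 x [-0.0218  0.0843]
  x -0.022 y -0.0699 top 0.0226
  x -0.008 y -0.0706 top 0.0234
  x 0.008 y -0.0709 top 0.0232
  x 0.023 y -0.0705 top 0.0226
  x 0.038 y -0.0698 top 0.0221
  x 0.052 y -0.0708 top 0.0228
  x 0.068 y -0.071 top 0.0237
  x 0.083 y -0.0709 top 0.0241
```

All three read home. I'll retreat upward and take a final look.

{"method": "carry_out", "body": {
  "delta_pos": [
    [0,0,0.06],
    [0,0,0.14],
    [-0.05,-0.1,0.2],
    [-0.1,-0.3,0.2],
    [-0.1,-0.4,0.2],
    [-0.1,-0.4,0.2],
    [-0.1,-0.4,0.2],
    [-0.1,-0.4,0.2]
  ],
  "twist": [
    [0,0,0],
    [0,0,0],
    [0,0,0],
    [0,0,0],
    [0,0,0],
    [0,0,0],
    [0,0,0],
    [0,0,0]
  ],
  "jaw": [1,1,1,1,1,1,1,1]
}}

```text
clock: 42.55
eef_pos: [0.4485, -0.1112, 0.1587]
orientation: [179.9, -11.9, 6.7]
force: [0.2, -0.3, -0.3]
gripper_width: 0.0002
gripper_force: 0.0
```

```bash
for y in .07 0 -.07; do echo == $y; python3 chk.py $y | awk '/scene|top [0-9]/||/-0.05|-0.022|0.023|0.052/'; done
python3 - <<'E'
from go import *
im,P=cloud("top"); cv2.imwrite("pics/f.png",cv2.resize(im[120:290,95:360,::-1],(800,513),interpolation=cv2.INTER_CUBIC)); st()
E
```

```text
== .07
scene 242 x [-0.0545  0.054 ]
  x -0.052 y 0.0702 top 0.0217
  x -0.038 y 0.0729 top 0.0228
  x -0.022 y 0.0704 top 0.0219
  x -0.008 y 0.0711 top 0.0222
  x 0.008 y 0.0714 top 0.0226
  x 0.023 y 0.071 top 0.0224
  x 0.038 y 0.0702 top 0.0236
  x 0.052 y 0.0707 top 0.0235
top 374 x [-0.0601  0.0513]
  x -0.052 y 0.0708 top 0.0228
  x -0.038 y 0.0705 top 0.0223
  x -0.022 y 0.0699 top 0.0226
  x -0.008 y 0.0702 top 0.023
  x 0.008 y 0.0685 top 0.0236
  x 0.023 y 0.0708 top 0.0236
  x 0.038 y 0.0684 top 0.0244
  x 0.052 y 0.0686 top 0.0241
== 0
scene 319 x [-0.0712  0.0709]
  x -0.068 y 0.0008 top 0.0224
  x -0.052 y 0.0006 top 0.0223
  x -0.038 y 0.0011 top 0.0217
  x -0.022 y 0.001 top 0.0222
  x -0.008 y 0.0004 top 0.0226
  x 0.008 y 0.001 top 0.0221
  x 0.023 y 0.0005 top 0.0223
  x 0.038 y 0.0002 top 0.022
  x 0.052 y 0.0005 top 0.0241
  x 0.068 y 0.0005 top 0.0234
top 476 x [-0.076   0.0687]
  x -0.082 y -0.0014 top 0.0191
  x -0.068 y 0.0002 top 0.0231
  x -0.052 y -0.0003 top 0.023
  x -0.038 y -0.0008 top 0.0231
  x -0.022 y 0.0005 top 0.0225
  x -0.008 y -0.0008 top 0.
[... 508 characters left out ...]
0223
  x 0.068 y -0.0697 top 0.0233
  x 0.083 y -0.0694 top 0.0235
top 622 x [-0.0941  0.0841]
  x -0.098 y -0.0705 top 0.022
  x -0.082 y -0.0694 top 0.0228
  x -0.068 y -0.0695 top 0.0233
  x -0.052 y -0.0695 top 0.023
  x -0.038 y -0.0702 top 0.0232
  x -0.022 y -0.0689 top 0.0222
  x -0.008 y -0.0707 top 0.0226
  x 0.008 y -0.0695 top 0.023
  x 0.023 y -0.0693 top 0.0226
  x 0.038 y -0.0695 top 0.0224
  x 0.052 y -0.0705 top 0.0235
  x 0.068 y -0.0709 top 0.0241
  x 0.083 y -0.071 top 0.0248
clock 42.9
eef_pos [ 0.45   -0.1012  0.1572]
orientation [-179.8933  -11.6912    7.4183]
force [ 0.2019  0.5085 -0.4562]
wrist_torque [-0.0015  0.2139  0.0419]
gripper_width -0.0005
gripper_force 0.0
```

View pics/f.png

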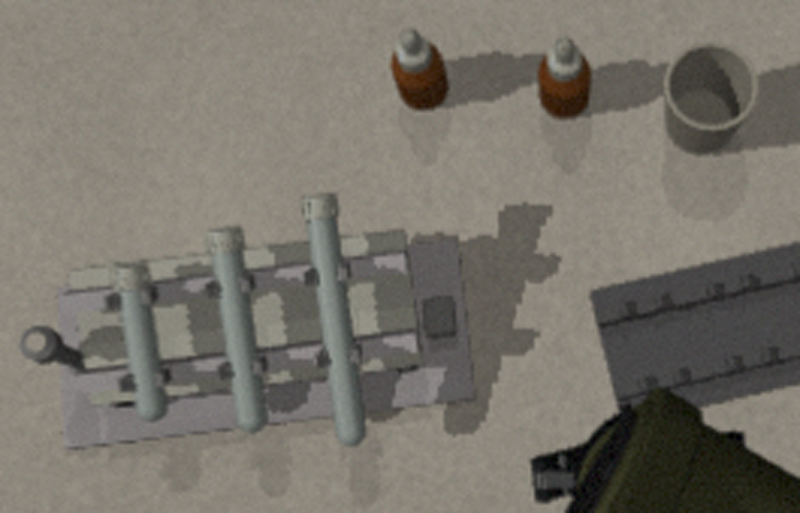

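The short tube (140,340) is beside the post (42,343), with the mid at (238,330) and the long at (333,320). All lie level in their clips, the bottles and beaker stand where they were, and the gripper is clear.

```bash
python3 -c "
from cell import ctrl
print(ctrl.close_job())"
```

```text
the job is handed in; nothing more can be done
None
```

The job is handed in, though no verdict came back: all three tubes measured level and home in both clips, shortest by the post and longest at the far end, bottles and beaker not moved, about 43 of the 72 s used.

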